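Build up two idler stub axles with their bearings and collars

ROBOT

A 7-joint arm with a two-finger parallel gripper is mounted at the origin on a cart in front of the work surface, level with it; the furniture and walls round the work are solid. World frame = base frame: x ahead of the robot, y to its left, z up, the work surface at z = 0. Lengths are in mm, angles in rad, forces in N, time in s.
With the tool pointing down it reaches from about 425 to 975 mm from the base axis. Payload 16.7 kg.
Tool frame: the origin (TCP) lies between the finger pads; the fingertips stand 25 mm ahead of it and the grasp point (between the pads) lies 6 mm ahead of it; z points along the fingers, y is the line along which they close (so a half turn about z gives the same grasp; the last joint's range is limited). The gripper opens to 85 mm and grips with 20 to 120 N. Pads are 22 mm wide; open, the fingers measure 114 mm over their backs; the gripper's body (76 mm by 85 mm) begins 54 mm behind the grasp point. The pads swing forward as they close: fully open they stand 13 mm farther back than shut.
Start: joints at [-1.256, 0.426, 0.074, 1.606, -0.034, 1.111, -0.067], TCP at [301.96, 603.652, 228.302] pointing down, gripper open.
Joint ranges: [-2.85, 2.85], [-0.5, 2.14], [-1.23, 1.37], [0.21, 2.46], [-1.02, 4.16], [0.16, 2.05], [-2.73, 2.73]. Speed limits (rad/s): [1.89, 1.89, 2.39, 2.39, 3.01, 3.01, 3.01].

INTERFACE

Orientations are given as a rotation vector (axis times angle).
In Python, from workcell import bot gives the robot as it stands.
- The arm moves only by the tool carry_out, never from a script. Its argument "steps" is one flat list of numbers, 7 for each row, row after row: the opening, from 0 (shut) to 1 (fully open), then the shift along the tool's x, y, z in units of 25 mm (1.0 is 25 mm), then the turn, a rotation vector about the tool's x, y, z in units of 10 degrees (1.0 is 10 degrees). In form: [fingers, tx, ty, tz, rx, ry, rz, fingers, tx, ty, tz, rx, ry, rz, ...]. A call has exactly 5 rows; each row shifts and turns the commanded pose from where the row before left it, along the tool's axes as they then stand; what a row does not reach is not made up. A row lasts 1/8 s, in which the tool goes at most 62.5 mm and 10.7 degrees, less where a joint would pass 70% of its speed; a pose out of reach is approached as far as the arm can. A call is refused whole if a number of a shift passes 1 or a number of a turn 1, either way. A call with a gripper value outside its range is refused whole. The fingers move at their own pace and stop on an object; the grip force is fixed at half the most. Time passes only in rows, so rows that do not move let the fingers close, or fill a call up. It gives the time, the measured TCP pose, the force, the opening and the grip force at its end, in the units of the state.
- bot.state(): the state, without advancing time (a new reading comes with each control period).
- bot.get_image(name): name is "scene" or "top" or "wrist"; returns the picture (480x640x3 uint8, red, green, blue); there is no depth.
- bot.calibration(name): a dict with "mtx" (3x3 intrinsics, pixels), "pose" (4x4, takes a point from camera to world coordinates); the wrist camera has in their place "T_tool_cam" (4x4, takes a point from camera to tool coordinates, whose origin is the TCP and whose axes are the flange's). Camera axes: x right, y down, z forward; pixel columns grow to the right and rows downward; lengths in mm; the calibration is good to about 2 mm. A picture is of the moment at which its call begins: read the wrist's pose just before it. calibration takes no time and is no camera call.
- bot.finish_job(): hands the job in; it is judged then, once.
The state is a dict: "time_s": time; "qpos": joint angles; "joint_velocities": joint speeds; "effort": joint torques, N m; "ee_pos": TCP position; "ee_rot": TCP orientation; "ft_force": force on the tool from outside, world axes, zero at the start; "moment": the same for the moment, N m; "gripper_width": finger opening in mm; "finger_force": force on a finger pad.
Only numpy, scipy, OpenCV 4.12 (cv2) and the standard library are available. Lean on these libraries where they do the work, as an engineer would, in place of code of your own. Each camera call takes 0.05 s, during which the arm holds its last target. There are 200 camera calls.

TASK

Build up the two idler stub axles that stand on the bench: slide onto each the sealed ball bearing whose bore fits it, down onto the shoulder, and then the collar of the same bore flat on top of that bearing. The small bearing is still in its case: swing the clear lid up and back past its balance point so that it stays open by itself, lift the bearing out, and leave the lid open. Do not knock over the spray can.

Things in the scene. Friction and masses are not known exactly. Their poses are not given: they have to be found in the camera images.
- stub_heavy: Thicker stub axle, fixed to the bench: grey base plate 90x90x10 mm with 4 screws (heads 6 mm high), grey boss 40 mm in diameter with a flat top (the shoulder) 34 mm above the bench, bright steel journal 27.6 mm in diameter from there up to 65 mm, then a cone narrowing to 12 mm at its top, 76 mm above the bench. Origin: centre of the plate's underside, on the axis; z up along the axle.
- stub_light: Thinner stub axle, fixed to the bench: grey base plate 74x74x8 mm with 4 screws (heads 6 mm high), grey boss 27 mm in diameter with a flat top (the shoulder) 32 mm above the bench, bright steel journal 17.6 mm in diameter from there up to 57 mm, then a cone narrowing to 7 mm at its top, 66 mm above the bench. Origin: centre of the plate's underside, on the axis; z up along the axle.
- bearing_heavy: Large sealed ball bearing, steel rings with a rust-red seal: outside 62 mm, bore 30 mm, 16 mm thick, about 0.2 kg, lying flat and loose on the bench. Either face may go down. Origin: its centre, at mid-thickness; z is its axis. Belongs on the thicker axle, against the shoulder.
- bearing_light: Small sealed ball bearing, steel rings with a blue seal: outside 42 mm, bore 20 mm, 12 mm thick, about 0.07 kg, lying flat and loose in the middle of the case under the clear lid, on foam 14 mm above the bench, round a low boss (17 mm in diameter, 5 mm high). Either face may go down. Origin: its centre, at mid-thickness; z is its axis. Belongs on the thinner axle, against the shoulder.
- collar_heavy: Large black steel collar: outside 48 mm, bore 30 mm, 12 mm thick, about 0.1 kg, lying flat and loose on the bench. Either face may go down. Origin: its centre, at mid-thickness; z is its axis. Belongs on the thicker axle, on top of the large bearing.
- collar_light: Small brass collar: outside 32 mm, bore 20 mm, 10 mm thick, about 0.05 kg, lying flat and loose on the bench. Either face may go down. Origin: its centre, at mid-thickness; z is its axis. Belongs on the thinner axle, on top of the small bearing.
- case: Black instrument case fixed to the bench, 116x116 mm, 40 mm high when shut (as at the start). Lower shell 24 mm high, walls 3 mm, white foam floor 14 mm above the bench. Origin: centre of its underside. Its -x side is the front, towards the robot, with the thumb tab; the lid's hinge runs along its y axis at the far rim, at x = +58 mm, z = 24.5 mm in this frame.
- case_lid (a joint): Angle of the clear lid: 0 shut, grows as it swings up and back, stop at 1.95 (leaning back). No latch; the lid weighs 0.08 kg and moves freely: let go below about 1.4 it falls shut, beyond that it falls open against the stop and stays.
- case_tab (a point): Grip point in the black thumb tab in the middle of the lid's front edge; moves with the lid. The tab sticks out 28 mm in front of the lid, is 18 mm wide (along the case's y) and 5 mm thick; the point is at its mid-width and mid-thickness, 11 mm from its end, 133 mm in front of the hinge line and 12.5 mm above it (37 mm above the bench) when shut.
- spray_can: Blue spray can with a red cap, 64 mm in diameter, 200 mm high, standing loose behind the axles; a bystander that must stay standing. Origin: centre of its underside.
Mind the look-alikes: they are no part of the job. Leave any green look-alike of the collar_light alone.

How it is judged (in metres and radians):
At the end, for the whole second after the job is handed in: Each bearing is on its own axle and each collar flat on top of its bearing, within 5 mm of the axis, level to 0.12 rad, heights right to -3/+4 mm (centres of bearings 42 and 38 mm, of collars 56 and 49 mm above the axle's foot), all at rest; the lid stands open beyond 1.6 rad (horizontal distance between each of bearing_heavy, collar_heavy and stub_heavy below 0.005 m and z of bearing_heavy in the frame of stub_heavy between 0.039 and 0.046 m and angle between the z axis of each of bearing_heavy, collar_heavy and the z axis of stub_heavy, either way round below 0.12 rad and linear speed of each of bearing_heavy, collar_heavy, bearing_light, collar_light below 0.02 m/s and angular speed of each of bearing_heavy, collar_heavy, bearing_light, collar_light below 0.3 rad/s and z of collar_heavy in the frame of stub_heavy between 0.053 and 0.06 m and horizontal distance between each of bearing_light, collar_light and stub_light below 0.005 m and z of bearing_light in the frame of stub_light between 0.035 and 0.042 m and angle between the z axis of each of bearing_light, collar_light and the z axis of stub_light, either way round below 0.12 rad and z of collar_light in the frame of stub_light between 0.046 and 0.053 m and value of joint case_lid above 1.6 rad); the robot touches nothing.
It fails at once if the spray can is knocked over (tilted by more than 0.4 rad) (angle between spray_can's own z axis and vertical above 0.4 rad).
It also fails if it takes over 109 s, if anything falls off the work surface, if the arm or the gripper's body presses on something with over 40 N, if the wrist force passes 120 N, or if a joint passes its speed limit or range.

## Working session

There is one attempt and no reset: what is moved stays moved. The work goes in short steps, Python scripts to look and compute and a tool call to move; the robot and the scene stay as the last step left them, time stands still between calls to the robot, and variables do not carry over. Pictures are saved under pics/ and viewed, at most 14 in all, crops included, and the job is handed in when it is done.

Besides the shell and the picture viewer there is one more tool, called as name(argument=value, ...), one argument or row to a line, values as JSON. carry_out: Moves the arm, as the interface text tells. Its arguments: {"type":"object","properties":{"steps":{"type":"array","items":{"type":"number"}}},"required":["steps"]}

```bash
mkdir -p pics; ls; python3 - <<'E'
from workcell import bot
import cv2,numpy as np
np.set_printoptions(precision=3,suppress=True)
for n in("scene","top"):
    im=bot.get_image(n); cv2.imwrite(f"pics/{n}0.png",im[:,:,::-1])
for n in("scene","top","wrist"):print(n,bot.calibration(n))
print(bot.state())
E
```

```text
pics
scene {'mtx': array([[518.372,   0.   , 324.692],
       [  0.   , 518.372, 236.952],
       [  0.   ,   0.   ,   1.   ]]), 'pose': array([[   0.693,   -0.544,    0.473,  147.109],
       [  -0.721,   -0.525,    0.453, -146.52 ],
       [   0.001,   -0.655,   -0.756,  731.29 ],
       [   0.   ,    0.   ,    0.   ,    1.   ]])}
top {'mtx': array([[566.21 ,   0.   , 313.995],
       [  0.   , 566.21 , 243.615],
       [  0.   ,   0.   ,   1.   ]]), 'pose': array([[  -0.029,   -0.999,    0.041,  536.814],
       [  -1.   ,    0.029,   -0.001,  261.438],
       [  -0.001,   -0.041,   -0.999, 1191.986],
       [   0.   ,    0.   ,    0.   ,    1.   ]])}
wrist {'mtx': array([[406.235,   0.   , 316.498],
       [  0.   , 406.235, 237.092],
       [  0.   ,   0.   ,   1.   ]]), 'T_tool_cam': array([[   0.001,   -0.965,   -0.264,   66.476],
       [   1.   ,    0.001,    0.   ,    0.078],
       [  -0.   ,   -0.264,    0.965, -144.839],
       [   0.   ,    0.   ,    0.   ,    1.   ]])}
{'time_s': 0.1, 'qpos': array([-1.256,  0.427,  0.074,  1.607, -0.034,  1.111, -0.067]), 'joint_velocities': array([-0.   , -0.003,  0.001, -0.001,  0.001,  0.   ,  0.001]), 'effort': array([  0.008, -95.154,   3.771, -46.441,   0.02 ,   0.006,  -0.   ]), 'ee_pos': array([301.84 , 603.33 , 227.688]), 'ee_rot': array([-0.722, -3.057,  0.002]), 'ft_force': array([ 1.023, -0.219, -0.152]), 'moment': array([-0.003, -0.002, -0.002]), 'finger_force': 0.0, 'gripper_width': 85.04010025318722}
```

View pics/scene0.png

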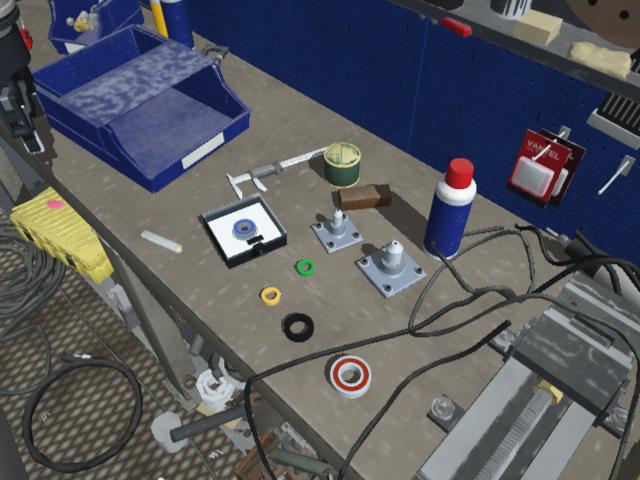

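View pics/top0.png

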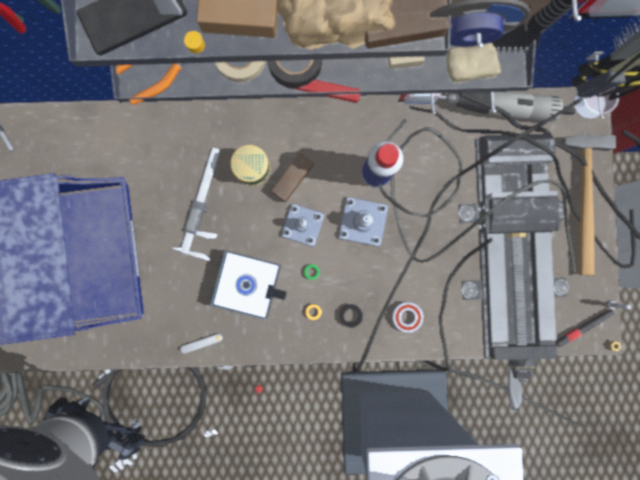

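Candidates, scene pixels with top pixels after the slash:
- Small collar: brass ring (271,296)/(313,312). Look-alikes are the green ring (306,267)/(312,271) and a yellowish ring far away at top (615,345).
- Large collar: black ring (298,327)/(349,315).
- Large bearing: red-seal ring (350,376)/(408,317).
- Small bearing: blue-seal ring in the case, top (246,285). The case tab is at top (277,293), so the case front faces −y.
- Stubs: heavy at top (364,219), light at top (303,224).

I choose the brass, black, red and blue parts, and will measure them in both views.

```bash
cat > h.py <<'E'
from workcell import bot
import cv2,numpy as np
from scipy.spatial.transform import Rotation as R
np.set_printoptions(precision=1,suppress=True)
def cam(n,st=None):
    c=bot.calibration(n)
    if n!="wrist": return c["mtx"],c["pose"]
    T=np.eye(4);T[:3,:3]=R.from_rotvec(st["ee_rot"]).as_matrix();T[:3,3]=st["ee_pos"]
    return c["mtx"],T@c["T_tool_cam"]
def plane(K,P,uv,z):
    d=P[:3,:3]@np.linalg.solve(K,[uv[0],uv[1],1]); return P[:3,3]+d*(z-P[2,3])/d[2]
def proj(K,P,X):
    p=K@(P[:3,:3].T@(np.asarray(X)-P[:3,3])); return p[:2]/p[2]
def blob(mask,box):
    x0,y0,x1,y1=box; m=np.zeros_like(mask); m[y0:y1,x0:x1]=mask[y0:y1,x0:x1]
    c=max(cv2.findContours(m,cv2.RETR_EXTERNAL,cv2.CHAIN_APPROX_NONE)[0],key=cv2.contourArea)
    return c
def hsv(im,lo,hi): return cv2.inRange(cv2.cvtColor(im,cv2.COLOR_RGB2HSV),lo,hi)
def snap(n):
    st=bot.state(); im=bot.get_image(n); return im,*cam(n,st),st
E
python3 - <<'E'
from h import *
B={"top":dict(red=(390,300,426,335),blk=(335,303,364,328),brass=(304,303,324,322),blue=(234,273,259,297),tab=(262,283,290,303)),
 "scene":dict(red=(328,354,374,400),blk=(281,311,316,344),brass=(258,285,284,307),blue=(230,216,262,244))}
for n in B:
    im=cv2.imread(f"pics/{n}0.png")[:,:,::-1].copy(); K,P=cam(n)
    M=dict(red=hsv(im,(0,120,80),(8,255,255)),blk=hsv(im,(0,0,0),(180,255,55)),brass=hsv(im,(12,120,120),(32,255,255)),blue=hsv(im,(105,90,60),(130,255,255)),tab=hsv(im,(0,0,0),(180,255,55)))
    for k,z in dict(red=16,blk=12,brass=10,blue=26,tab=39).items():
        if k not in B[n]: continue
        c=blob(M[k],B[n][k]); e=cv2.fitEllipse(c)
        p=plane(K,P,e[0],z); q=K[0,0]/np.linalg.norm(p-P[:3,3])
        print(n,k,np.array(e[0]),np.array(e[1])/q,p)
        if k=="tab": print(cv2.minAreaRect(c))
K,P=cam("top");print([plane(K,P,u,z) for u,z in (((366,219),76),((304,223),66))])
im=cv2.imread("pics/top0.png");a=cv2.resize(im[140:340,200:440],None,fx=3.2,fy=3,interpolation=cv2.INTER_CUBIC);cv2.imwrite("pics/c1.png",a)
E
```

```text
top red [407.8 317. ] [46.7 47.1] [427.5  71.2  16. ]Traceback (most recent call last):
  File "<stdin>", line 9, in <module>
  File "h.py", line 16, in blob
    c=max(cv2.findContours(m,cv2.RETR_EXTERNAL,cv2.CHAIN_APPROX_NONE)[0],key=cv2.contourArea)
ValueError: max() iterable argument is empty
```

```bash
python3 - <<'E'
from h import *
B={"top":dict(red=(390,300,426,335),blk=(335,303,364,328),brass=(304,303,324,322),blue=(234,273,259,297),tab=(262,283,290,303)),
 "scene":dict(red=(328,354,374,400),blk=(281,311,316,344),brass=(258,285,284,307),blue=(230,216,262,244))}
for n in B:
    im=cv2.imread(f"pics/{n}0.png")[:,:,::-1].copy(); K,P=cam(n)
    D=hsv(im,(0,0,0),(180,255,70))
    M=dict(red=hsv(im,(0,120,80),(8,255,255)),blk=D,brass=hsv(im,(12,120,100),(32,255,255)),blue=hsv(im,(100,80,50),(130,255,255)),tab=D)
    for k,z in dict(red=16,blk=12,brass=10,blue=26,tab=39).items():
        if k not in B[n]: continue
        try:c=blob(M[k],B[n][k]); e=cv2.fitEllipse(c)
        except Exception as x: print(n,k,x);continue
        p=plane(K,P,e[0],z); q=K[0,0]/np.linalg.norm(p-P[:3,3])
        print(n,k,np.array(e[0]),np.array(e[1])/q,p)
        if k=="tab": print(cv2.minAreaRect(c))
K,P=cam("top");print([plane(K,P,u,z) for u,z in (((366,219),76),((304,223),66))])
im=cv2.imread("pics/top0.png");a=cv2.resize(im[140:340,200:440],None,fx=3,fy=3,interpolation=cv2.INTER_CUBIC);cv2.imwrite("pics/c1.png",a)
E
```

```text
top red [407.8 317. ] [46.7 47.1] [427.5  71.2  16. ]
top blk [349.7 315.2] [40.9 45.2] [434.3 191.   12. ]
top brass [312.6 311.6] [28.6 29.3] [444.  267.7  10. ]
top blue [245.2 284.5] [36.3 36.6] [504.6 404.4  26. ]
top tab [275.1 292.8] [17.1 35.2] [486.4 342.6  39. ]
((275.95001220703125, 293.6500244140625), (15.495158195495605, 9.486830711364746), 18.43494987487793)
scene red [350.3 374.3] [48.1 53.1] [426.4  67.9  16. ]
scene blk [297.6 326.9] [45.6 51.4] [430.1 184.2  12. ]
scene brass [270.3 295.5] [29.7 31.4] [441.3 261.5  10. ]
scene blue [243.8 226.9] [26.5 36.3] [503.  399.9  26. ]
[array([628.2, 156.6,  76. ]), array([624.6, 279.4,  66. ])]
```

View pics/c1.png

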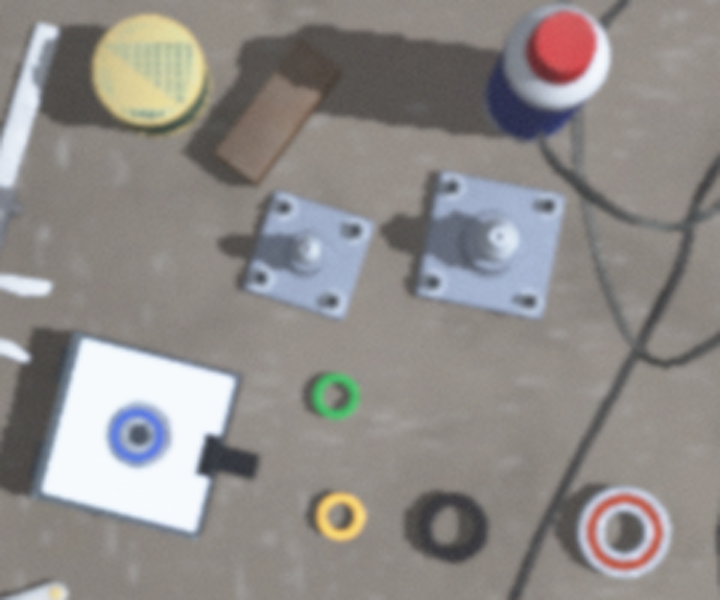

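The crop shows the blue-seal bearing in the case at (139,434) and the tab at (228,457). It also shows brass (340,517), green (335,396), black (451,527), red bearing (625,532), light stub (308,250), heavy stub (497,237) and can (530,100). The choices hold, and sizes and reach are plausible. Next I plan the first approach.

```bash
cat >> h.py <<'E'
def plan(pos,yaw=None,n=None,maxr=9.9,tilt=0,grip=1.0,maxt=24.9):
    """rows to bring the tool (pointing down, tool y at world angle yaw deg) to pos"""
    st=bot.state(); p=np.array(st["ee_pos"]); r=R.from_rotvec(st["ee_rot"])
    y=r.as_matrix()[:,1]; yaw0=np.degrees(np.arctan2(y[1],y[0]))
    if yaw is None: yaw=yaw0
    t=np.radians(yaw); Y=np.array([np.cos(t),np.sin(t),0]); Z=np.array([0,0,-1.]); X=np.cross(Y,Z)
    g=R.from_matrix(np.c_[X,Y,Z]); rv=(r.inv()*g).as_rotvec(); D=np.array(pos)-p
    if n is None: n=int(np.ceil(max(np.linalg.norm(D)/maxt,np.degrees(np.linalg.norm(rv))/maxr,1)))
    out=[]
    for i in range(n):
        ri=r*R.from_rotvec(rv*i/n); s=ri.inv().apply(D/n)/25
        out.append(np.r_[grip,s,np.degrees(rv/n)/10].round(2))
    print("from",p,"yaw0 %.1f"%yaw0,"rows",n,"wrist",np.array(st["ft_force"]),"w %.1f"%st["gripper_width"])
    for o in out: print(", ".join("%g"%v for v in o)+",")
E
python3 - <<'E'
from h import *
K,P=cam("scene");print("can base~",plane(K,P,(443,247),0)); K2,P2=cam("top");print("cap",plane(K2,P2,(387,155),200))
plan((495,360,228),-14,n=15)
E
```

```text
can base~ [737.7 118.6   0. ]
cap [730.1 127.5 200. ]
from [301.8 603.3 227.7] yaw0 63.4 rows 15 wrist [ 1.  -0.2 -0.2] w 85.0
1, -0.75, -0.35, -0, -0, 0, 0.52,
1, -0.78, -0.28, -0, -0, 0, 0.52,
1, -0.8, -0.21, -0, -0, 0, 0.52,
1, -0.82, -0.14, -0, -0, 0, 0.52,
1, -0.83, -0.06, -0, -0, 0, 0.52,
1, -0.83, 0.01, -0, -0, 0, 0.52,
1, -0.82, 0.09, -0, -0, 0, 0.52,
1, -0.81, 0.16, -0, -0, 0, 0.52,
1, -0.8, 0.23, -0, -0, 0, 0.52,
1, -0.77, 0.3, -0, -0, 0, 0.52,
1, -0.74, 0.37, -0, -0, 0, 0.52,
1, -0.7, 0.44, -0, -0, 0, 0.52,
1, -0.66, 0.5, -0, -0, 0, 0.52,
1, -0.61, 0.56, -0, -0, 0, 0.52,
1, -0.56, 0.61, -0, -0, 0, 0.52,
```

carry_out(
  steps=[1, -0.75, -0.35, 0, 0, 0, 0.52, 1, -0.78, -0.28, 0, 0, 0, 0.52, 1, -0.8, -0.21, 0, 0, 0, 0.52, 1, -0.82, -0.14, 0, 0, 0, 0.52, 1, -0.83, -0.06, 0, 0, 0, 0.52],
)

```text
time_s: 0.72
ee_pos: [366.6, 521.6, 228.0]
ee_rot: [-1.396, -2.815, 0.001]
ft_force: [-0.7, -0.4, 0.3]
gripper_width: 85.4
finger_force: 0.0
```

carry_out(
  steps=[0.6, -0.83, 0.01, 0, 0, 0, 0.52, 0.5, -0.82, 0.09, 0, 0, 0, 0.52, 0.5, -0.81, 0.16, 0, 0, 0, 0.52, 0.5, -0.8, 0.23, 0, 0, 0, 0.52, 0.5, -0.77, 0.3, 0, 0, 0, 0.52],
)

```text
time_s: 1.35
ee_pos: [430.4, 440.2, 228.0]
ee_rot: [1.993, 2.428, -0.001]
ft_force: [0.1, -0.8, 0.4]
gripper_width: 42.4
finger_force: 0.0
```

carry_out(
  steps=[0.5, -0.74, 0.37, 0, 0, 0, 0.52, 0.5, -0.7, 0.44, 0, 0, 0, 0.52, 0.5, -0.66, 0.5, 0, 0, 0, 0.52, 0.5, -0.61, 0.56, 0, 0, 0, 0.52, 0.5, -0.56, 0.61, 0, 0, 0, 0.52],
)

```text
time_s: 1.98
ee_pos: [494.4, 359.0, 228.0]
ee_rot: [2.488, 1.918, -0.001]
ft_force: [-0.5, 0.1, -0.0]
gripper_width: 42.6
finger_force: 0.0
```

```bash
python3 - <<'E'
from h import *
import pickle
im,K,P,st=snap("wrist"); cv2.imwrite("pics/w1.png",im[:,:,::-1]); pickle.dump((K,P),open("w1.pkl","wb"))
print(st["ee_pos"],st["ee_rot"],st["time_s"])
E
```

```text
[494.4 359.  228. ] [ 2.5  1.9 -0. ] 1.975
```

View pics/w1.png

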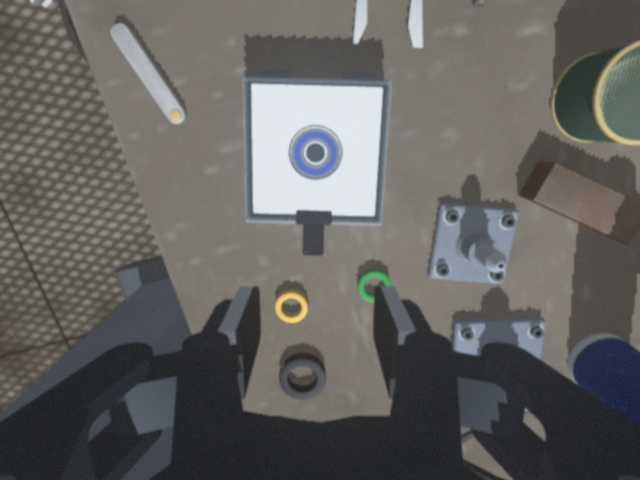

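The wrist view shows the case at (247–389, 79–222), with the tab at (313,235) ending at row 254. The blue bearing is at (316,152), brass (292,306), green (375,286), black (303,375), and the light stub at plate (475,244). Next I turn these into positions.

```bash
python3 - <<'E'
from h import *
import pickle
im=cv2.imread("pics/w1.png")[:,:,::-1].copy(); K,P=pickle.load(open("w1.pkl","rb"))
M=dict(blk=hsv(im,(0,0,0),(180,255,75)),brass=hsv(im,(12,120,100),(32,255,255)),blue=hsv(im,(105,80,50),(130,255,255)),tab=hsv(im,(0,0,0),(180,255,60)))
for k,z,b in (("blk",12,(274,346,330,402)),("brass",10,(270,288,312,325)),("blue",26,(280,120,350,185)),("tab",39,(292,208,336,262))):
    c=blob(M[k],b); e=cv2.fitEllipse(c); print(k,np.array(e[0]),plane(K,P,e[0],z))
    if k=="tab":
        c=c[:,0]; lo=c[c[:,1]>=c[:,1].max()-1].mean(0); print("end",lo,plane(K,P,lo,39.5), "x-range mid rows",c[c[:,1]>230][:,0].min(),c[c[:,1]>230][:,0].max())
for u in ((247,79),(389,80),(380,222),(247,220)): print("lid",plane(K,P,u,40))
for u in ((437,203),(519,207),(506,284),(429,277)): print("plateL",plane(K,P,u,8))
E
```

```text
blk [302.3 378.4] [434.9 187.5  12. ]
brass [290.7 305.7] [444.7 267.   10. ]
blue [315.  152.8] [504.9 402.8  26. ]Traceback (most recent call last):
  File "<stdin>", line 6, in <module>
  File "h.py", line 16, in blob
    c=max(cv2.findContours(m,cv2.RETR_EXTERNAL,cv2.CHAIN_APPROX_NONE)[0],key=cv2.contourArea)
ValueError: max() iterable argument is empty
```

```bash
python3 - <<'E'
from h import *
import pickle
K,P=pickle.load(open("w1.pkl","rb"))
for u in ((313,254),(303,240),(323,240)): print("tab",plane(K,P,u,39.5))
L=np.array([plane(K,P,u,40) for u in((247,79),(389,80),(380,222),(247,220))]);print("lid",L,L.mean(0))
L=np.array([plane(K,P,u,8) for u in((437,203),(519,207),(506,284),(429,277))]);print("plate",L,L.mean(0), np.degrees(np.arctan2(*(L[1]-L[0])[[1,0]])))
plan((489,331,75),-14,grip=0.5)
E
```

```text
tab [481.8 321.4  39.5]
tab [476.7 335.7  39.5]
tab [493.2 331.3  39.5]
lid [[468.8 470.6  40. ]
 [574.1 442.3  40. ]
 [543.5 334.6  40. ]
 [435.9 364.6  40. ]] [505.6 403.   40. ]
plate [[600.6 330.2   8. ]
 [672.4 307.6   8. ]
 [650.8 235.5   8. ]
 [580.5 261.3   8. ]] [626.1 283.6   8. ] -17.503536958820035
from [496.2 356.3 228.2] yaw0 -15.2 rows 7 wrist [ 1.6 -2.7 -1.1] w 42.7
0.5, -0.15, -0, 0.88, 0, 0, -0.02,
0.5, -0.15, -0, 0.88, 0, 0, -0.02,
0.5, -0.15, -0, 0.88, 0, 0, -0.02,
0.5, -0.15, -0, 0.88, 0, 0, -0.02,
0.5, -0.15, -0, 0.88, 0, 0, -0.02,
0.5, -0.15, -0, 0.88, 0, 0, -0.02,
0.5, -0.15, -0, 0.88, 0, 0, -0.02,
```

carry_out(
  steps=[0.45, -0.11, -0.02, 0.8, 0, 0, 0, 0.45, -0.11, -0.02, 0.8, 0, 0, 0, 0.45, -0.11, -0.02, 0.8, 0, 0, 0, 0.45, -0.11, -0.02, 0.8, 0, 0, 0, 0.45, -0.11, -0.02, 0.8, 0, 0, 0],
)

```text
time_s: 2.65
ee_pos: [487.9, 347.0, 127.4]
ee_rot: [-2.484, -1.923, 0.001]
ft_force: [0.7, 0.0, 0.2]
gripper_width: 38.6
finger_force: 0.0
```

carry_out(
  steps=[0.45, -0.11, -0.02, 0.8, 0, 0, 0, 0.45, -0.11, -0.02, 0.8, 0, 0, 0, 0.45, -0.11, -0.02, 0.8, 0, 0, 0, 0.45, -0.11, -0.02, 0.7, 0, 0, 0, 0.45, -0.11, -0.02, 0.3, 0, 0, 0],
)

```text
time_s: 3.28
ee_pos: [481.9, 334.0, 42.2]
ee_rot: [2.485, 1.922, -0.002]
ft_force: [-0.4, -0.3, 0.2]
gripper_width: 37.9
finger_force: 0.0
```

```bash
python3 - <<'E'
from h import *
im,K,P,st=snap("wrist"); cv2.imwrite("pics/w2.png",im[:,:,::-1])
plan((485.3,331.3,43),-15.2)
E
```

```text
from [481.7 333.4  41.8] yaw0 -14.6 rows 1 wrist [-0.5 -1.3 -0.9] w 38.4
1, -0.05, 0.16, -0.05, -0.01, 0.01, 0.06,
```

View pics/w2.png

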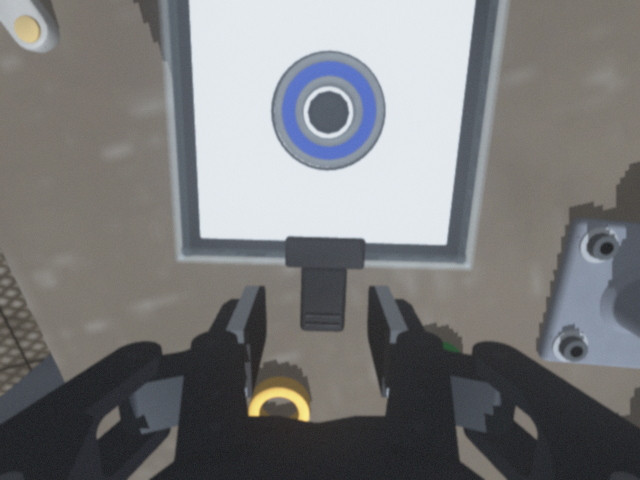

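The wrist view shows the fingers straddling the tab, which is at col 323 against the finger midpoint at 317. I'll raise about 9 mm so the tips stay clear of the lid's tab block later, then close.

carry_out(
  steps=[0.45, -0.03, 0.1, -0.36, 0, 0, 0, 0, 0, 0, 0, 0, 0, 0, 0, 0, 0, 0, 0, 0, 0, 0, 0, 0, 0, 0, 0, 0, 0, 0, 0, 0, 0, 0, 0],
)

```text
time_s: 3.95
ee_pos: [484.6, 332.9, 52.3]
ee_rot: [-2.485, -1.922, 0.0]
ft_force: [0.2, -0.7, 1.0]
gripper_width: -0.3
finger_force: 0.0
```

```bash
python3 - <<'E'
from h import *
s=bot.state();print(s["ee_pos"],s["gripper_width"],s["finger_force"],s["ft_force"])
a=np.linspace(0,1.68,11);x=-133*np.cos(a)+12.5*np.sin(a);z=133*np.sin(a)+12.5*np.cos(a)
print(np.c_[a[1:],np.diff(x)/25,-np.diff(z)/25].round(2).tolist())
E
```

```text
[484.6 332.9  52.3] -0.3192529173731384 0.0 [ 0.2 -0.7  1. ]
[[0.17, 0.16, -0.88], [0.34, 0.3, -0.84], [0.5, 0.44, -0.78], [0.67, 0.56, -0.7], [0.84, 0.67, -0.59], [1.01, 0.76, -0.47], [1.18, 0.83, -0.34], [1.34, 0.88, -0.19], [1.51, 0.9, -0.04], [1.68, 0.89, 0.11]]
```

```bash
python3 - <<'E'
from h import *
im,K,P,st=snap("wrist"); cv2.imwrite("pics/w3.png",im[:,:,::-1])
for s in (0,15,25): print(s,proj(K,P,R.from_rotvec(st["ee_rot"]).apply([0,0,s])+st["ee_pos"]))
E
```

```text
0 [315.9 304.6]
15 [315.9 289.6]
25 [315.9 280.9]
```

View pics/w3.png

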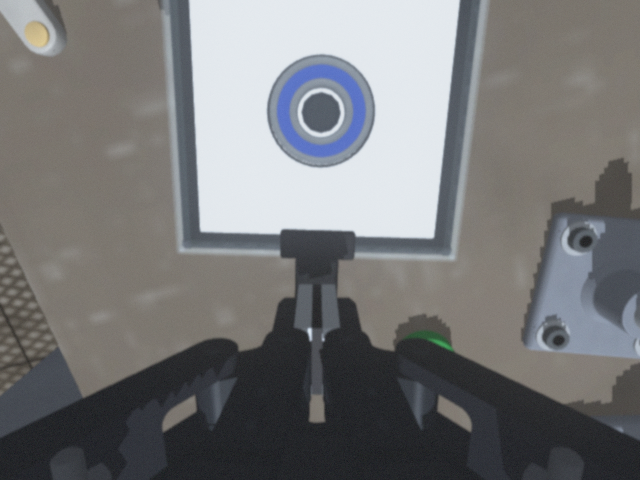

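The view shows the closed fingertips at (317,290), sitting above the tab, so they slipped over its top. I'll reopen, go lower and grip a little nearer the tab's end.

carry_out(
  steps=[0.45, 0, 0, 0, 0, 0, 0, 0.45, 0, 0, 0, 0, 0, 0, 0.45, -0.22, 0, 0, 0, 0, 0, 0.45, 0, 0, 0.24, 0, 0, 0, 0, 0, 0, 0.0, 0, 0, 0],
)

```text
time_s: 4.62
ee_pos: [483.0, 327.4, 45.8]
ee_rot: [2.485, 1.922, -0.001]
ft_force: [-0.5, 0.4, -0.2]
gripper_width: 21.4
finger_force: 0.0
```

carry_out(
  steps=[0, 0, 0, 0, 0, 0, 0, 0, 0, 0, 0, 0, 0, 0, 0, 0, 0, 0, 0, 0, 0, 0, 0, 0, 0, 0, 0, 0, 0, 0, 0, 0, 0, 0, 0],
)

```text
time_s: 5.25
ee_pos: [483.2, 327.6, 46.3]
ee_rot: [-2.485, -1.922, 0.0]
ft_force: [-0.0, 0.4, -0.4]
gripper_width: 0.2
finger_force: 0.0
```

```bash
python3 - <<'E'
from h import *
im,K,P,st=snap("wrist"); cv2.imwrite("pics/w4.png",im[200:400,200:440,::-1].repeat(3,0).repeat(3,1))
r=R.from_rotvec(st["ee_rot"])
for s in (0,6,25): print(s,[proj(K,P,r.apply([d,0,s])+st["ee_pos"]) for d in(-11,0,11)])
print([proj(K,P,X) for X in((481.8,321.4,37),(485.3,331.3,37))])
E
```

```text
0 [array([315.8, 330.3]), array([315.9, 304.6]), array([315.9, 277.9])]
6 [array([315.9, 323.2]), array([315.9, 298.2]), array([315.9, 272.4])]
25 [array([315.9, 303.6]), array([315.9, 280.9]), array([315.9, 257.4])]
[array([316.3, 309.2]), array([318.5, 285.6])]
```

View pics/w4.png

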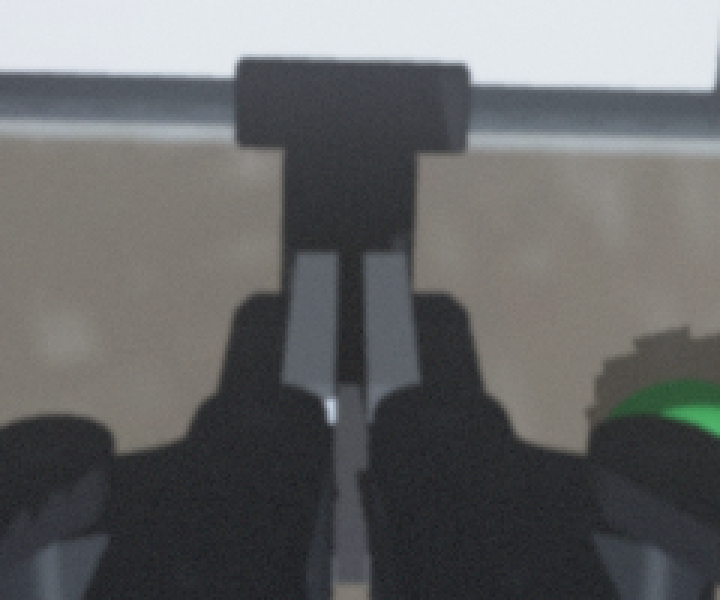

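The crop shows the closed pads at about image (295–339, 284–328), covering the tab. I can't tell from here whether the tips are above the tab or in front of it, so I'll check from the scene camera.

```bash
python3 - <<'E'
from h import *
im,K,P,st=snap("scene"); s=im[180:300,180:340,::-1]; cv2.imwrite("pics/s4.png",cv2.resize(s,None,fx=5,fy=5,interpolation=cv2.INTER_CUBIC))
r=R.from_rotvec(st["ee_rot"])
print([ (proj(K,P,r.apply([0,0,q])+st["ee_pos"])-[180,180])*5 for q in(0,25)])
print([(proj(K,P,X)-[180,180])*5 for X in((481.8,321.4,37),(485.3,331.3,37))])
E
```

```text
[array([404.4, 334. ]), array([411. , 379.6])]
[array([415.8, 363.1]), array([404.3, 342.2])]
```

View pics/s4.png

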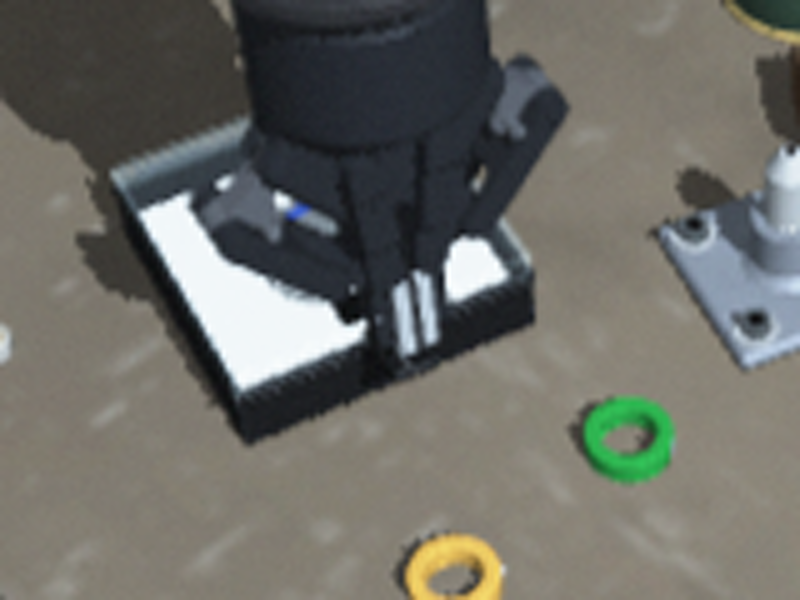

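The scene crop shows the closed tips at about (418,355) crop px, just above the tab at (400,370), so they need to go lower. I'll reopen and lower about 11 mm.

carry_out(
  steps=[0.45, 0, 0, 0, 0, 0, 0, 0.45, 0, 0, 0, 0, 0, 0, 0.45, 0, 0, 0, 0, 0, 0, 0.45, 0, 0, 0.44, 0, 0, 0, 0.45, 0, 0, 0, 0, 0, 0],
)

```text
time_s: 5.98
ee_pos: [482.7, 327.2, 34.2]
ee_rot: [2.485, 1.922, -0.003]
ft_force: [-0.2, -0.3, 0.2]
gripper_width: 38.4
finger_force: 0.0
```

carry_out(
  steps=[0, 0, 0, 0, 0, 0, 0, 0, 0, 0, 0, 0, 0, 0, 0, 0, 0, 0, 0, 0, 0, 0, 0, 0, 0, 0, 0, 0, 0, 0, 0, 0, 0, 0, 0],
)

```text
time_s: 6.6
ee_pos: [483.0, 327.5, 35.3]
ee_rot: [-2.485, -1.922, 0.001]
ft_force: [-5.6, -0.7, 4.6]
gripper_width: 13.5
finger_force: 59.0
```

carry_out(
  steps=[0, 0.08, 0, -0.45, 0, 0, 0, 0, 0.08, 0, -0.45, 0, 0, 0, 0, 0.15, 0, -0.43, 0, 0, 0, 0, 0.16, 0, -0.43, 0, 0, 0, 0, 0, 0, 0, 0, 0, 0],
)

```text
time_s: 7.22
ee_pos: [486.4, 339.7, 80.6]
ee_rot: [-2.485, -1.922, -0.002]
ft_force: [-4.5, -0.9, -0.6]
gripper_width: 8.9
finger_force: 58.6
```

```bash
python3 - <<'E'
from h import *
im,K,P,st=snap("scene"); s=im[150:270,180:340,::-1]; cv2.imwrite("pics/s5.png",cv2.resize(s,None,fx=5,fy=5,interpolation=cv2.INTER_CUBIC))
E
```

```text
(no output)
```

View pics/s5.png

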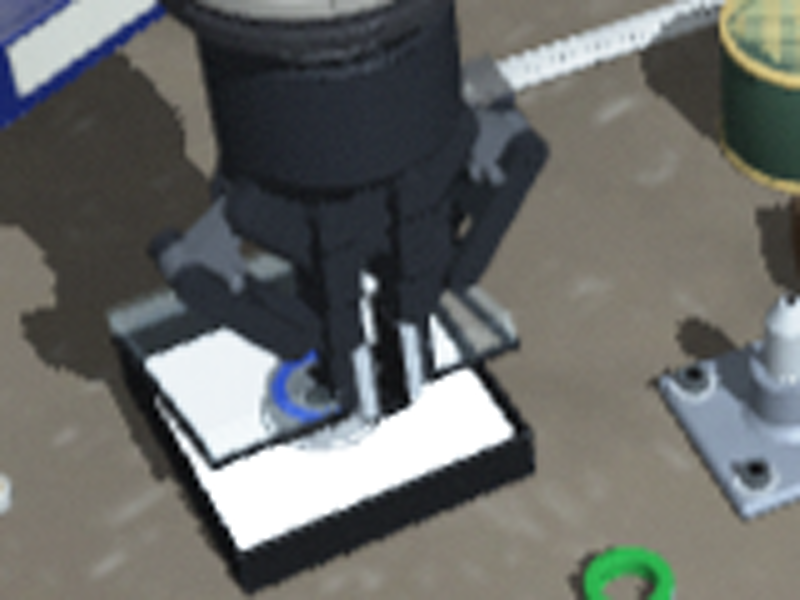

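The lid is up at about 0.35 rad with the tab between the fingers, so I continue the arc.

carry_out(
  steps=[0, 0.22, 0, -0.4, 0, 0, 0, 0, 0.23, 0, -0.4, 0, 0, 0, 0, 0.28, 0, -0.36, 0, 0, 0, 0, 0.29, 0, -0.35, 0, 0, 0, 0, 0, 0, 0, 0, 0, 0],
)

```text
time_s: 7.9
ee_pos: [493.5, 364.9, 118.1]
ee_rot: [-2.485, -1.923, -0.004]
ft_force: [-0.1, 0.4, 0.5]
gripper_width: 0.5
finger_force: 0.0
```

The grip slipped off. The scene and wrist views both put the closed tips at about the TCP itself, so real engagement was only tip-deep. I'll go back and grip about 12 mm deeper.

carry_out(
  steps=[0.45, -0.5, 0, 0, 0, 0, 0, 0.45, -0.6, 0, 0, 0, 0, 0, 0.45, -0.47, 0, 0.6, 0, 0, 0, 0.45, 0, 0, 0.6, 0, 0, 0, 0.45, 0, 0, 0.6, 0, 0, 0],
)

```text
time_s: 8.52
ee_pos: [482.5, 325.7, 70.6]
ee_rot: [-2.485, -1.922, 0.001]
ft_force: [-0.4, -0.1, 0.2]
gripper_width: 38.3
finger_force: 0.0
```

carry_out(
  steps=[0.45, 0, 0, 0.6, 0, 0, 0, 0.45, 0, 0, 0.6, 0, 0, 0, 0.45, 0, 0, 0.4, 0, 0, 0, 0.45, 0, 0, 0.4, 0, 0, 0, 0.45, 0, 0, 0, 0, 0, 0],
)

```text
time_s: 9.15
ee_pos: [482.5, 325.4, 21.4]
ee_rot: [2.485, 1.922, -0.002]
ft_force: [-0.2, -0.4, 0.1]
gripper_width: 38.1
finger_force: 0.0
```

carry_out(
  steps=[0, 0.06, 0, 0, 0, 0, 0, 0, 0, 0, 0, 0, 0, 0, 0, 0, 0, 0, 0, 0, 0, 0, 0, 0, 0, 0, 0, 0, 0, 0, 0, 0, 0, 0, 0],
)

```text
time_s: 9.78
ee_pos: [482.9, 327.5, 22.5]
ee_rot: [-2.485, -1.921, -0.0]
ft_force: [-4.1, 0.6, 7.6]
gripper_width: 15.9
finger_force: 58.7
```

carry_out(
  steps=[0, 0.08, 0, -0.45, 0, 0, 0, 0, 0.08, 0, -0.45, 0, 0, 0, 0, 0.15, 0, -0.43, 0, 0, 0, 0, 0.16, 0, -0.43, 0, 0, 0, 0, 0, 0, 0, 0, 0, 0],
)

```text
time_s: 10.4
ee_pos: [486.4, 339.8, 67.3]
ee_rot: [-2.484, -1.922, -0.003]
ft_force: [0.7, 5.9, -6.8]
gripper_width: 15.9
finger_force: 59.1
```

Grip is steady at 15.9 mm, so I continue.

carry_out(
  steps=[0, 0.22, 0, -0.4, 0, 0, 0, 0, 0.23, 0, -0.4, 0, 0, 0, 0, 0.28, 0, -0.36, 0, 0, 0, 0, 0.29, 0, -0.35, 0, 0, 0, 0, 0, 0, 0, 0, 0, 0],
)

```text
time_s: 11.02
ee_pos: [493.2, 363.9, 104.6]
ee_rot: [2.485, 1.922, 0.003]
ft_force: [4.5, 5.5, -9.2]
gripper_width: 15.7
finger_force: 58.8
```

carry_out(
  steps=[0, 0.34, 0, -0.3, 0, 0, 0, 0, 0.34, 0, -0.29, 0, 0, 0, 0, 0.39, 0, -0.24, 0, 0, 0, 0, 0.39, 0, -0.23, 0, 0, 0, 0, 0, 0, 0, 0, 0, 0],
)

```text
time_s: 11.65
ee_pos: [502.9, 398.4, 130.7]
ee_rot: [2.484, 1.921, 0.002]
ft_force: [8.5, -0.5, -10.0]
gripper_width: 15.6
finger_force: 59.0
```

carry_out(
  steps=[0, 0.43, 0, -0.17, 0, 0, 0, 0, 0.43, 0, -0.16, 0, 0, 0, 0, 0.46, 0, -0.1, 0, 0, 0, 0, 0.46, 0, -0.09, 0, 0, 0, 0, 0, 0, 0, 0, 0, 0],
)

```text
time_s: 12.28
ee_pos: [515.0, 440.5, 144.0]
ee_rot: [2.485, 1.918, 0.002]
ft_force: [6.6, -5.5, 0.0]
gripper_width: 15.2
finger_force: 59.7
```

carry_out(
  steps=[0, 0.46, 0, -0.02, 0, 0, 0, 0, 0.46, 0, -0.01, 0, 0, 0, 0, 0.46, 0, 0.05, 0, 0, 0, 0, 0.46, 0, 0.06, 0, 0, 0, 0, 0.2, 0, 0.04, 0, 0, 0],
)

```text
time_s: 12.9
ee_pos: [525.7, 491.4, 140.4]
ee_rot: [-2.485, -1.922, 0.0]
ft_force: [0.0, 0.0, 0.2]
gripper_width: 0.1
finger_force: 0.0
```

```bash
python3 - <<'E'
from h import *
im,K,P,st=snap("scene"); s=im[100:260,150:350,::-1]; cv2.imwrite("pics/s6.png",cv2.resize(s,None,fx=3,fy=3,interpolation=cv2.INTER_CUBIC))
print(st["ee_pos"],st["gripper_width"])
E
```

```text
[525.7 491.4 140.4] 0.13350422024124015
```

View pics/s6.png

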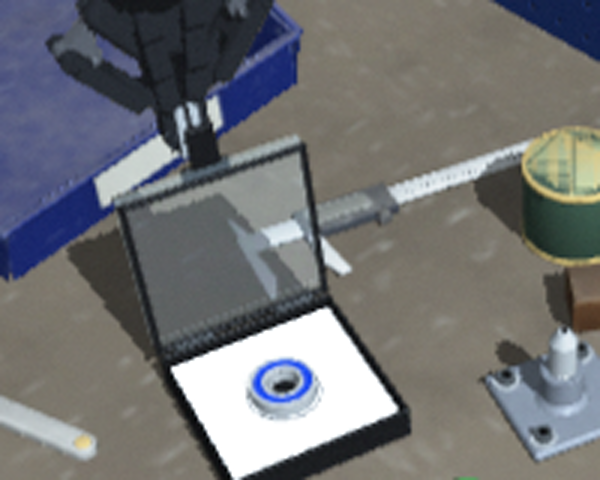

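The lid stands open leaning back, with the bearing at crop (285,385). I raise clear, then turn to pick the small bearing.

carry_out(
  steps=[0.6, 0, 0, -0.9, 0, 0, 0, 0.6, 0, 0, -0.9, 0, 0, 0, 0.6, 0, 0, -0.9, 0, 0, 0, 0.6, 0, 0, 0, 0, 0, 0, 0.6, 0, 0, 0, 0, 0, 0],
)

```text
time_s: 13.58
ee_pos: [525.4, 490.5, 207.1]
ee_rot: [2.485, 1.922, -0.002]
ft_force: [0.0, 0.3, 0.0]
gripper_width: 51.2
finger_force: 0.0
```

```bash
python3 - <<'E'
from h import *
plan((505,403,130),75,n=10)
E
```

```text
from [525.4 490.5 207.1] yaw0 -14.6 rows 10 wrist [0.  0.3 0. ] w 51.2
1, -0.36, 0.01, 0.31, -0, 0, -0.9,
1, -0.36, -0.05, 0.31, -0, 0, -0.9,
1, -0.34, -0.1, 0.31, -0, 0, -0.9,
1, -0.32, -0.15, 0.31, -0, 0, -0.9,
1, -0.3, -0.2, 0.31, -0, 0, -0.9,
1, -0.26, -0.25, 0.31, -0, 0, -0.9,
1, -0.22, -0.28, 0.31, -0, 0, -0.9,
1, -0.17, -0.31, 0.31, -0, 0, -0.9,
1, -0.12, -0.34, 0.31, -0, 0, -0.9,
1, -0.07, -0.35, 0.31, -0, 0, -0.9,
```

carry_out(
  steps=[0.6, -0.36, 0.01, 0, 0, 0, -0.9, 0.6, -0.36, -0.05, 0, 0, 0, -0.9, 0.6, -0.34, -0.1, 0, 0, 0, -0.9, 0.6, -0.32, -0.15, 0, 0, 0, -0.9, 0.6, -0.3, -0.2, 0, 0, 0, -0.9],
)

```text
time_s: 14.2
ee_pos: [515.2, 446.5, 206.6]
ee_rot: [-1.553, -2.73, 0.003]
ft_force: [0.1, -0.1, -0.0]
gripper_width: 51.6
finger_force: 0.0
```

carry_out(
  steps=[0.6, -0.26, -0.25, 0.31, 0, 0, -0.9, 0.6, -0.22, -0.28, 0.31, 0, 0, -0.9, 0.6, -0.17, -0.31, 0.31, 0, 0, -0.9, 0.6, -0.12, -0.34, 0.31, 0, 0, -0.9, 0.6, -0.07, -0.35, 0.31, 0, 0, -0.9],
)

```text
time_s: 14.82
ee_pos: [505.2, 402.9, 167.7]
ee_rot: [-0.39, -3.116, 0.002]
ft_force: [0.9, 0.7, 0.5]
gripper_width: 51.3
finger_force: 0.0
```

```bash
cat >> h.py <<'E'
def ring(color,z,size,rmm,near=None,img="wrist"):
    im,K,P,st=snap(img)
    lo,hi=dict(red=((0,110,60),(10,255,255)),brass=((12,110,80),(32,255,255)),blue=((105,80,40),(130,255,255)),blk=((0,0,0),(180,255,75)))[color]
    m=hsv(im,lo,hi); out=[]
    for c in cv2.findContours(m,cv2.RETR_EXTERNAL,cv2.CHAIN_APPROX_NONE)[0]:
        if len(c)<20: continue
        e=cv2.fitEllipse(c); p=plane(K,P,e[0],z); q=K[0,0]/np.linalg.norm(p-P[:3,3]); d=np.array(e[1])/q
        if abs(d.max()-size)<rmm and d.min()>.7*d.max(): out.append((p,d,np.array(e[0])))
    for o in out: print(color,*o)
    print("tcp",st["ee_pos"],"t",st["time_s"]); return im,st
E
python3 - <<'E'
from h import *
bot.get_image("wrist")
im,st=ring("blue",26,36,6); cv2.imwrite("pics/w7.png",im[:,:,::-1])
plan((505,403,40),75)
E
```

```text
blue [504.2 402.6  26. ] [34.4 35.4] [318.4 220.3]
tcp [504.9 401.3 166.7] t 14.875
from [505.2 402.  167.4] yaw0 75.5 rows 6 wrist [ 0.8  0.4 -0.3] w 51.3
1, 0, 0.01, 0.85, -0, -0, 0.01,
1, 0, 0.01, 0.85, -0, -0, 0.01,
1, 0, 0.01, 0.85, -0, -0, 0.01,
1, 0, 0.01, 0.85, -0, -0, 0.01,
1, 0, 0.01, 0.85, -0, -0, 0.01,
1, 0, 0.01, 0.85, -0, -0, 0.01,
```

carry_out(
  steps=[0.6, 0, 0.02, 0.9, 0, 0, 0, 0.6, 0, 0, 0.9, 0, 0, 0, 0.6, 0, 0, 0.9, 0, 0, 0, 0.6, 0, 0, 0.9, 0, 0, 0, 0.6, 0, 0, 0.9, 0, 0, 0],
)

```text
time_s: 15.55
ee_pos: [505.7, 404.4, 55.5]
ee_rot: [-0.405, -3.115, 0.001]
ft_force: [-0.1, 0.7, 0.2]
gripper_width: 51.2
finger_force: 0.0
```

carry_out(
  steps=[0.6, 0, 0, 0.7, 0, 0, 0, 0.6, 0, 0, 0.4, 0, 0, 0, 0.6, 0, 0, 0.2, 0, 0, 0, 0.6, 0, 0, 0.2, 0, 0, 0, 0.6, 0, 0, 0, 0, 0, 0],
)

```text
time_s: 16.18
ee_pos: [506.0, 404.2, 19.1]
ee_rot: [0.399, 3.116, 0.0]
ft_force: [-0.3, -0.1, -0.2]
gripper_width: 50.8
finger_force: 0.0
```

carry_out(
  steps=[0.6, 0.05, -0.03, 0.1, 0, 0, 0, 0, 0, 0, 0, 0, 0, 0, 0, 0, 0, 0, 0, 0, 0, 0, 0, 0, 0, 0, 0, 0, 0, 0, 0, 0, 0, 0, 0],
)

```text
time_s: 16.8
ee_pos: [504.4, 403.8, 17.2]
ee_rot: [-0.399, -3.116, -0.0]
ft_force: [-3.4, -1.5, 8.6]
gripper_width: 38.2
finger_force: 59.2
```

carry_out(
  steps=[0, 0, 0, -0.2, 0, 0, 0, 0, 0, 0, -0.5, 0, 0, 0, 0, 0, 0, -0.9, 0, 0, 0, 0, 0, 0, -1, 0, 0, 0, 0, 0, 0, -1, 0, 0, 0],
)

```text
time_s: 17.42
ee_pos: [504.7, 403.8, 108.2]
ee_rot: [0.399, 3.116, 0.001]
ft_force: [-0.5, -0.4, -1.1]
gripper_width: 38.0
finger_force: 60.3
```

carry_out(
  steps=[0, 0, 0, -0.8, 0, 0, 0, 0, 0, 0, 0, 0, 0, 0, 0, 0, 0, 0, 0, 0, 0, 0, 0, 0, 0, 0, 0, 0, 0, 0, 0, 0, 0, 0, 0],
)

```text
time_s: 18.05
ee_pos: [504.3, 403.5, 125.8]
ee_rot: [-0.398, -3.116, 0.001]
ft_force: [-0.1, 0.1, -1.0]
gripper_width: 37.8
finger_force: 60.3
```

```bash
python3 - <<'E'
from h import *
im,K,P,st=snap("wrist"); cv2.imwrite("pics/w8.png",im[:,:,::-1]); print(st["ee_pos"],st["ee_rot"],st["gripper_width"])
plan((626,283.6,130),90)
E
```

```text
[504.3 403.5 125.8] [-0.4 -3.1  0. ] 37.839558148478325
from [504.4 403.6 126. ] yaw0 75.4 rows 7 wrist [-0.3  0.3 -0.7] w 38.2
1, -0.85, -0.49, -0.02, -0, -0, -0.21,
1, -0.83, -0.52, -0.02, -0, -0, -0.21,
1, -0.81, -0.55, -0.02, -0, -0, -0.21,
1, -0.79, -0.58, -0.02, -0, -0, -0.21,
1, -0.77, -0.61, -0.02, -0, -0, -0.21,
1, -0.74, -0.63, -0.02, -0, -0, -0.21,
1, -0.72, -0.66, -0.02, -0, -0, -0.21,
```

View pics/w8.png

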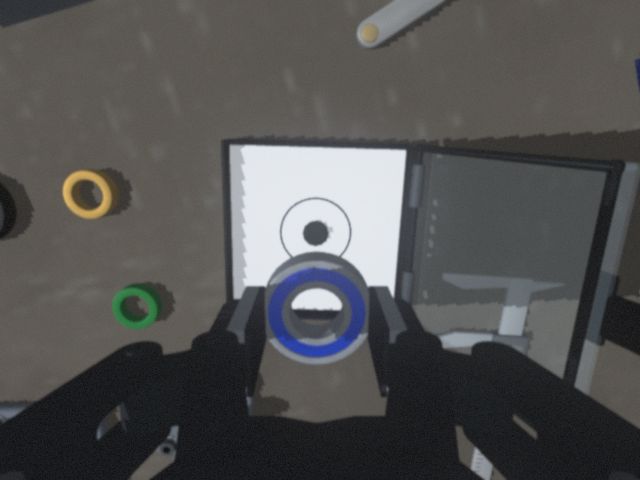

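The wrist view shows the bearing held level and centred between the pads at (316,313), with the lid still open on the right. Next I locate the stubs by rectified plate contours.

```bash
cat >> h.py <<'E'
def plates(im,K,P,zs=((8,74),(10,90))):
    m=cv2.morphologyEx(hsv(im,(105,20,70),(130,110,255)),cv2.MORPH_CLOSE,np.ones((9,9)))
    for c in cv2.findContours(m,cv2.RETR_EXTERNAL,cv2.CHAIN_APPROX_NONE)[0]:
        if cv2.contourArea(c)<800: continue
        for z,w in zs:
            q=np.array([plane(K,P,u,z)[:2] for u in c[:,0]],np.float32); r=cv2.minAreaRect(q)
            if abs(min(r[1])-w)<6 and abs(max(r[1])-w)<6: print("plate",w,np.array(r[0]),np.array(r[1]),"%.1f"%r[2])
E
python3 - <<'E'
from h import *
import pickle
K,P=pickle.load(open("w1.pkl","rb")); plates(cv2.imread("pics/w1.png")[:,:,::-1].copy(),K,P)
for n in("top","scene"): print(n);plates(cv2.imread(f"pics/{n}0.png")[:,:,::-1].copy(),*cam(n))
E
```

```text
plate 74 [625.5 283.3] [73.2 73.6] 70.4
top
plate 74 [625.9 283.8] [75.6 74.3] 70.6
plate 90 [628.8 157. ] [91.9 90.6] 76.9
scene
plate 90 [626.9 152.3] [94.7 93.7] 75.8
```

carry_out(
  steps=[0, -0.85, -0.49, -0.2, 0, 0, -0.21, 0, -0.83, -0.52, -0.2, 0, 0, -0.21, 0, -0.81, -0.55, -0.2, 0, 0, -0.21, 0, -0.79, -0.58, -0.2, 0, 0, -0.21, 0, -0.77, -0.61, 0, 0, 0, -0.21],
)

```text
time_s: 18.73
ee_pos: [592.5, 317.3, 146.7]
ee_rot: [0.11, 3.139, 0.0]
ft_force: [0.9, -0.1, -1.0]
gripper_width: 38.3
finger_force: 60.3
```

carry_out(
  steps=[0, -0.74, -0.63, 0, 0, 0, -0.21, 0, -0.72, -0.66, 0, 0, 0, -0.21, 0, -0.8, 0, 0, 0, 0, 0, 0, -0.8, 0, 0, 0, 0, 0, 0, -0.8, 0, 0, 0, 0, 0],
)

```text
time_s: 19.35
ee_pos: [687.2, 283.6, 146.2]
ee_rot: [0.003, -3.141, 0.0]
ft_force: [0.1, 0.3, -0.9]
gripper_width: 38.0
finger_force: 60.3
```

```bash
python3 - <<'E'
from h import *
import pickle
bot.get_image("wrist");bot.get_image("wrist")
im,K,P,st=snap("wrist"); cv2.imwrite("pics/w9.png",im[:,:,::-1]); print(st["ee_pos"],st["gripper_width"]); pickle.dump((K,P,st),open("w9.pkl","wb"))
plates(im,K,P)
for X in ((626,283.6,66),(626,283.6,8)): print(proj(K,P,X))
E
```

```text
[688.1 283.  145.8] 38.11388960807893
plate 74 [626.4 281.8] [72.9 72.7] 70.4
plate 90 [629.9 156.6] [89.9 88.6] 77.0
[317.8 134.4]
[317.6 132.7]
```

Light stub is at about (626.0, 282.6) and heavy at (629.3, 156.7), consistent across views. I move over the light stub.

carry_out(
  steps=[0, 0.62, 0, 0.2, 0, 0, 0, 0, 0.62, 0, 0.5, 0, 0, 0, 0, 0.62, 0, 0.7, 0, 0, 0, 0, 0.62, 0, 0.8, 0, 0, 0, 0, 0, 0, 0, 0, 0, 0],
)

```text
time_s: 20.12
ee_pos: [622.4, 283.6, 90.3]
ee_rot: [0.005, -3.139, 0.002]
ft_force: [-0.2, 0.5, 0.5]
gripper_width: 38.1
finger_force: 60.4
```

```bash
cat >> h.py <<'E'
def avg(n=6):
    a=[]
    for _ in range(n): bot.get_image("top"); s=bot.state(); a.append(np.r_[s["ee_pos"],s["ft_force"],s["gripper_width"]])
    print("avg",np.mean(a,0))
E
python3 - <<'E'
from h import *
avg(); plan((626,282.6,60),90)
E
```

```text
avg [625.2 283.7  92.3   0.1  -0.1  -0.5  38.1]
from [625.4 283.6  92.3] yaw0 90.1 rows 2 wrist [-0.5 -0.5 -0.5] w 37.9
1, -0.01, -0.02, 0.65, 0, 0, 0.01,
1, -0.01, -0.02, 0.65, 0, 0, 0.01,
```

carry_out(
  steps=[0, -0.03, -0.04, 0.4, 0, 0, 0, 0, 0, 0, 0.4, 0, 0, 0, 0, 0, 0, 0.3, 0, 0, 0, 0, 0, 0, 0.3, 0, 0, 0, 0, 0, 0, 0, 0, 0, 0],
)

```text
time_s: 21.05
ee_pos: [625.0, 282.4, 55.7]
ee_rot: [0.003, -3.141, 0.001]
ft_force: [-1.3, 0.4, -0.6]
gripper_width: 37.8
finger_force: 60.4
```

carry_out(
  steps=[0, 0, 0, 0.2, 0, 0, 0, 0, 0, 0, 0.2, 0, 0, 0, 0, 0, 0, 0.2, 0, 0, 0, 0, 0, 0, 0.1, 0, 0, 0, 0, 0, 0, 0, 0, 0, 0],
)

```text
time_s: 21.68
ee_pos: [625.3, 282.6, 38.8]
ee_rot: [0.003, -3.141, 0.0]
ft_force: [-0.2, -1.3, 0.4]
gripper_width: 38.2
finger_force: 60.4
```

It slid on freely. I lower to the shoulder, then release.

carry_out(
  steps=[0, 0, 0, 0.08, 0, 0, 0, 0, 0, 0, 0.06, 0, 0, 0, 0, 0, 0, 0, 0, 0, 0, 0.55, 0, 0, 0, 0, 0, 0, 0.6, 0, 0, 0, 0, 0, 0],
)

```text
time_s: 22.3
ee_pos: [625.5, 282.7, 35.7]
ee_rot: [-0.003, 3.141, 0.0]
ft_force: [-0.1, -0.4, -0.2]
gripper_width: 51.3
finger_force: 0.0
```

carry_out(
  steps=[0.6, 0, 0, 0, 0, 0, 0, 0.6, 0, 0, -0.4, 0, 0, 0, 0.6, 0, 0, -0.9, 0, 0, 0, 0.6, 0, 0, -1, 0, 0, 0, 0.6, 0, 0, -1, 0, 0, 0],
)

```text
time_s: 22.92
ee_pos: [625.8, 282.8, 120.8]
ee_rot: [-0.003, 3.14, 0.001]
ft_force: [0.7, -0.4, -0.1]
gripper_width: 51.0
finger_force: 0.0
```

```bash
python3 - <<'E'
from h import *
bot.get_image("top")
im,st=ring("blue",44,36,6); cv2.imwrite("pics/w10.png",im[:,:,::-1])
plan((444.7,266.5,120),90)
E
```

```text
blue [625.1 282.6  44. ] [34.2 35.6] [314.5 241. ]
tcp [627.2 283.4 124.3] t 22.975
from [627.2 283.4 122.9] yaw0 90.1 rows 8 wrist [0.9 0.  0.7] w 51.6
1, 0.91, -0.08, 0.01, 0, 0, 0,
1, 0.91, -0.08, 0.01, 0, 0, 0,
1, 0.91, -0.08, 0.01, 0, 0, 0,
1, 0.91, -0.08, 0.01, 0, 0, 0,
1, 0.91, -0.08, 0.01, 0, 0, 0,
1, 0.91, -0.08, 0.01, 0, 0, 0,
1, 0.91, -0.08, 0.01, 0, 0, 0,
1, 0.91, -0.08, 0.01, 0, 0, 0,
```

The small bearing is seated. Now the brass collar.

carry_out(
  steps=[0.55, 0.91, -0.08, 0, 0, 0, 0, 0.55, 0.91, -0.08, 0, 0, 0, 0, 0.55, 0.91, -0.08, 0, 0, 0, 0, 0.55, 0.91, -0.08, 0, 0, 0, 0, 0.55, 0.91, -0.08, 0, 0, 0, 0],
)

```text
time_s: 23.65
ee_pos: [511.1, 272.3, 119.0]
ee_rot: [-0.003, 3.141, 0.001]
ft_force: [0.7, 0.5, 0.2]
gripper_width: 47.0
finger_force: 0.0
```

carry_out(
  steps=[0.55, 0.91, -0.08, 0, 0, 0, 0, 0.55, 0.91, -0.08, 0, 0, 0, 0, 0.55, 0.91, -0.08, 0, 0, 0, 0, 0.55, 0, 0, 0, 0, 0, 0, 0.55, 0, 0, 0, 0, 0, 0],
)

```text
time_s: 24.28
ee_pos: [444.1, 266.5, 118.8]
ee_rot: [-0.003, 3.141, 0.001]
ft_force: [0.7, 0.5, 0.2]
gripper_width: 47.0
finger_force: 0.0
```

```bash
python3 - <<'E'
from h import *
avg(3);im,st=ring("brass",10,31,5)
E
```

```text
avg [444.1 266.3 118.4   0.7  -0.4  -0.2  46.7]
brass [442.8 265.   10. ] [30.4 31. ] [314.5 230.9]
tcp [444.  266.2 118.2] t 24.425
```

carry_out(
  steps=[0.55, 0.05, -0.05, 0.9, 0, 0, 0, 0.55, 0, 0, 0.9, 0, 0, 0, 0.55, 0, 0, 0.9, 0, 0, 0, 0.55, 0, 0, 0.9, 0, 0, 0, 0.55, 0, 0, 0.4, 0, 0, 0],
)

```text
time_s: 25.1
ee_pos: [441.9, 264.6, 16.9]
ee_rot: [0.003, -3.14, 0.002]
ft_force: [-0.3, -0.1, 0.7]
gripper_width: 46.9
finger_force: 0.0
```

carry_out(
  steps=[0.55, 0, 0, 0.2, 0, 0, 0, 0.55, 0, 0, 0.1, 0, 0, 0, 0.55, 0, 0, 0.1, 0, 0, 0, 0.55, 0, 0, 0.06, 0, 0, 0, 0.55, 0, 0, 0, 0, 0, 0],
)

```text
time_s: 25.72
ee_pos: [442.2, 265.0, 6.7]
ee_rot: [-0.003, 3.141, 0.0]
ft_force: [-0.7, 0.9, -0.0]
gripper_width: 47.2
finger_force: 0.0
```

carry_out(
  steps=[0.55, 0, 0, 0.1, 0, 0, 0, 0, 0, 0, 0, 0, 0, 0, 0, 0, 0, 0, 0, 0, 0, 0, 0, 0, 0, 0, 0, 0, 0, 0, 0, 0, 0, 0, 0],
)

```text
time_s: 26.35
ee_pos: [442.1, 265.0, 4.4]
ee_rot: [0.003, -3.142, 0.0]
ft_force: [-2.4, -2.3, 11.1]
gripper_width: 26.9
finger_force: 58.4
```

carry_out(
  steps=[0, 0, 0, -0.4, 0, 0, 0, 0, 0, 0, -0.9, 0, 0, 0, 0, 0, 0, -0.9, 0, 0, 0, 0, 0, 0, -0.9, 0, 0, 0, 0, 0, 0, -0.9, 0, 0, 0],
)

```text
time_s: 26.98
ee_pos: [442.1, 264.9, 105.4]
ee_rot: [-0.003, 3.141, 0.0]
ft_force: [0.3, 0.2, -0.9]
gripper_width: 26.5
finger_force: 59.1
```

```bash
python3 - <<'E'
from h import *
avg(3);im,st=ring("brass",110,31,12); cv2.imwrite("pics/w11.png",im[:,:,::-1])
plan((625.4,282.6,120),90)
E
```

```text
avg [443.1 265.6 106.6   0.5  -0.    0.3  26.5]
brass [442.4 265.4 110. ] [28.2 31.9] [316.3 308.5]
tcp [442.7 265.4 105.3] t 27.125
from [442.3 265.  104.4] yaw0 90.1 rows 8 wrist [-0.5  0.3 -1.2] w 26.3
1, -0.92, 0.09, -0.08, 0, 0, 0,
1, -0.92, 0.09, -0.08, 0, 0, 0,
1, -0.92, 0.09, -0.08, 0, 0, 0,
1, -0.92, 0.09, -0.08, 0, 0, 0,
1, -0.92, 0.09, -0.08, 0, 0, 0,
1, -0.92, 0.09, -0.08, 0, 0, 0,
1, -0.92, 0.09, -0.08, 0, 0, 0,
1, -0.92, 0.09, -0.08, 0, 0, 0,
```

carry_out(
  steps=[0, -0.92, 0.09, 0, 0, 0, 0, 0, -0.92, 0.09, 0, 0, 0, 0, 0, -0.92, 0.09, 0, 0, 0, 0, 0, -0.92, 0.09, 0, 0, 0, 0, 0, -0.92, 0.09, 0, 0, 0, 0],
)

```text
time_s: 27.8
ee_pos: [557.3, 276.2, 102.8]
ee_rot: [0.004, -3.14, 0.001]
ft_force: [-0.3, -0.7, -0.8]
gripper_width: 26.2
finger_force: 59.1
```

carry_out(
  steps=[0, -0.92, 0.09, 0, 0, 0, 0, 0, -0.92, 0.09, 0, 0, 0, 0, 0, -0.89, 0.08, 0.2, 0, 0, 0, 0, 0, 0, 0.4, 0, 0, 0, 0, 0, 0, 0, 0, 0, 0],
)

```text
time_s: 28.42
ee_pos: [623.8, 282.7, 87.0]
ee_rot: [0.004, -3.139, 0.002]
ft_force: [-0.5, 0.3, 0.2]
gripper_width: 26.2
finger_force: 59.1
```

```bash
python3 - <<'E'
from h import *
avg(5)
E
```

```text
avg [624.7 283.2  88.9   0.    0.2  -0.5  26.7]
```

carry_out(
  steps=[0, -0.04, -0.02, 0.3, 0, 0, 0, 0, 0, 0, 0.3, 0, 0, 0, 0, 0, 0, 0.25, 0, 0, 0, 0, 0, 0, 0.2, 0, 0, 0, 0, 0, 0, 0, 0, 0, 0],
)

```text
time_s: 29.3
ee_pos: [626.1, 282.5, 62.2]
ee_rot: [0.003, -3.141, 0.001]
ft_force: [-0.4, -0.6, -0.7]
gripper_width: 26.2
finger_force: 59.1
```

carry_out(
  steps=[0, 0, 0, 0.2, 0, 0, 0, 0, 0, 0, 0.15, 0, 0, 0, 0, 0, 0, 0.1, 0, 0, 0, 0, 0, 0, 0.08, 0, 0, 0, 0, 0, 0, 0, 0, 0, 0],
)

```text
time_s: 29.92
ee_pos: [626.2, 282.6, 49.3]
ee_rot: [0.003, -3.141, 0.0]
ft_force: [-3.6, -0.2, -1.6]
gripper_width: 26.3
finger_force: 59.1
```

carry_out(
  steps=[0, 0.02, 0, 0.03, 0, 0, 0, 0.5, 0, 0, 0, 0, 0, 0, 0.55, 0, 0, 0, 0, 0, 0, 0.55, 0, 0, 0, 0, 0, 0, 0.55, 0, 0, -0.3, 0, 0, 0],
)

```text
time_s: 30.55
ee_pos: [625.6, 282.5, 56.1]
ee_rot: [0.003, -3.141, 0.001]
ft_force: [0.2, -0.6, 0.5]
gripper_width: 46.9
finger_force: 0.0
```

carry_out(
  steps=[0.55, 0, 0, -0.8, 0, 0, 0, 0.6, 0, 0, -1, 0, 0, 0, 0.6, 0, 0, -1, 0, 0, 0, 0.6, 0, 0, 0, 0, 0, 0, 0.6, 0, 0, 0, 0, 0, 0],
)

```text
time_s: 31.18
ee_pos: [625.9, 282.6, 126.9]
ee_rot: [-0.003, 3.141, 0.0]
ft_force: [-0.1, 0.2, -0.2]
gripper_width: 51.4
finger_force: 0.0
```

```bash
python3 - <<'E'
from h import *
im,st=ring("brass",54,31,6); cv2.imwrite("pics/w12.png",im[100:400,160:480,::-1].repeat(2,0).repeat(2,1))
plan((427,70,125),63)
E
```

```text
brass [626.5 282.6  54. ] [29.5 30.1] [316.4 249.9]
tcp [625.9 282.6 126.9] t 31.175
from [625.7 282.5 126.4] yaw0 90.1 rows 12 wrist [ 0.1 -1.2 -1.7] w 51.4
1, 0.66, -0.71, 0, -0, -0, 0.23,
1, 0.64, -0.73, 0, -0, -0, 0.23,
1, 0.61, -0.76, 0, -0, -0, 0.23,
1, 0.58, -0.78, 0, -0, -0, 0.23,
1, 0.54, -0.8, 0, -0, -0, 0.23,
1, 0.51, -0.82, 0, -0, -0, 0.23,
1, 0.48, -0.84, 0, -0, -0, 0.23,
1, 0.45, -0.86, 0, -0, -0, 0.23,
1, 0.41, -0.88, 0, -0, -0, 0.23,
1, 0.38, -0.89, 0, -0, -0, 0.23,
1, 0.34, -0.91, 0, -0, -0, 0.23,
1, 0.3, -0.92, 0, -0, -0, 0.23,
```

View pics/w12.png

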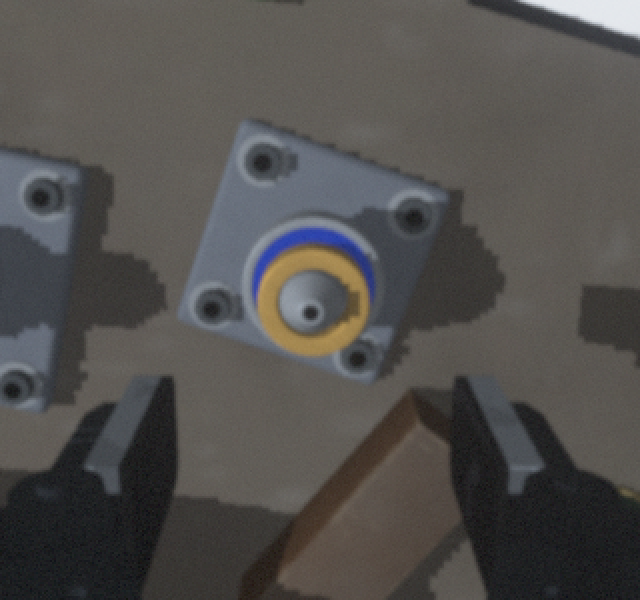

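The view shows the brass collar flat over the blue bearing, centred on the journal at crop (312,300). Now the large bearing.

carry_out(
  steps=[1, 0.66, -0.71, 0, 0, 0, 0.23, 1, 0.64, -0.73, 0, 0, 0, 0.23, 1, 0.61, -0.76, 0, 0, 0, 0.23, 1, 0.58, -0.78, 0, 0, 0, 0.23, 1, 0.54, -0.8, 0, 0, 0, 0.23],
)

```text
time_s: 31.85
ee_pos: [541.9, 193.4, 125.8]
ee_rot: [-0.313, -3.125, 0.001]
ft_force: [-0.3, 0.2, -0.3]
gripper_width: 85.8
finger_force: 0.0
```

carry_out(
  steps=[1, 0.51, -0.82, 0, 0, 0, 0.23, 1, 0.48, -0.84, 0, 0, 0, 0.23, 1, 0.45, -0.86, 0, 0, 0, 0.23, 1, 0.41, -0.88, 0, 0, 0, 0.23, 1, 0.38, -0.89, 0, 0, 0, 0.23],
)

```text
time_s: 32.48
ee_pos: [458.7, 105.6, 125.9]
ee_rot: [-0.625, -3.078, 0.001]
ft_force: [-0.3, -0.9, -0.1]
gripper_width: 85.5
finger_force: 0.0
```

carry_out(
  steps=[1, 0.34, -0.91, 0, 0, 0, 0.23, 1, 0.3, -0.92, 0, 0, 0, 0.23, 1, 0, 0, 0, 0, 0, 0, 1, 0, 0, 0, 0, 0, 0, 1, 0, 0, 0, 0, 0, 0],
)

```text
time_s: 33.1
ee_pos: [426.7, 71.5, 126.2]
ee_rot: [-0.745, -3.052, 0.0]
ft_force: [0.3, 0.0, 1.3]
gripper_width: 85.4
finger_force: 0.0
```

```bash
python3 - <<'E'
from h import *
avg(3);im,st=ring("red",16,47,8); im,st=ring("red",16,47,8)
cv2.imwrite("pics/w13.png",im[:,:,::-1])
E
```

```text
avg [426.6  71.3 126.2   0.4  -0.1   0.1  85.4]
red [427.   69.9  16. ] [49.3 51.2] [314.7 233.8]
tcp [426.5  71.3 126.2] t 33.25
red [427.1  69.9  16. ] [49.3 51.1] [314.8 233.9]
tcp [426.5  71.2 126.2] t 33.3
```

carry_out(
  steps=[0.9, -0.04, -0.04, 0.9, 0, 0, 0, 0.9, 0, 0, 0.9, 0, 0, 0, 0.9, 0, 0, 0.9, 0, 0, 0, 0.9, 0, 0, 0.9, 0, 0, 0, 0.9, 0, 0, 0.6, 0, 0, 0],
)

```text
time_s: 33.98
ee_pos: [426.5, 69.6, 20.3]
ee_rot: [-0.746, -3.051, 0.001]
ft_force: [-0.3, 0.7, 0.4]
gripper_width: 76.5
finger_force: 0.0
```

carry_out(
  steps=[0.9, 0, 0, 0.3, 0, 0, 0, 0.9, 0, 0, 0.15, 0, 0, 0, 0.9, 0, 0, 0.1, 0, 0, 0, 0.9, 0, 0, 0.08, 0, 0, 0, 0.9, 0, 0, 0, 0, 0, 0],
)

```text
time_s: 34.6
ee_pos: [426.9, 69.7, 5.7]
ee_rot: [0.746, 3.052, 0.0]
ft_force: [-1.0, 0.0, 0.4]
gripper_width: 76.6
finger_force: 0.0
```

```bash
python3 - <<'E'
from h import *
avg(3)
E
```

```text
avg [426.9  69.7   5.7  -0.   -0.1   0.2  76.8]
```

carry_out(
  steps=[0.9, 0, 0, 0.1, 0, 0, 0, 0.9, 0, 0, 0.08, 0, 0, 0, 0, 0, 0, 0, 0, 0, 0, 0, 0, 0, 0, 0, 0, 0, 0, 0, 0, 0, 0, 0, 0],
)

```text
time_s: 35.38
ee_pos: [426.7, 69.6, 1.3]
ee_rot: [-0.746, -3.052, 0.0]
ft_force: [-2.3, 0.0, 9.1]
gripper_width: 58.1
finger_force: 62.2
```

carry_out(
  steps=[0, 0, 0, 0, 0, 0, 0, 0, 0, 0, -0.3, 0, 0, 0, 0, 0, 0, -0.8, 0, 0, 0, 0, 0, 0, -1, 0, 0, 0, 0, 0, 0, -1, 0, 0, 0],
)

```text
time_s: 36.0
ee_pos: [426.6, 69.6, 79.6]
ee_rot: [-0.746, -3.052, 0.0]
ft_force: [0.8, 0.7, -0.6]
gripper_width: 58.2
finger_force: 65.1
```

carry_out(
  steps=[0, 0, 0, -1, 0, 0, 0, 0, 0, 0, -0.8, 0, 0, 0, 0, 0, 0, 0, 0, 0, 0, 0, 0, 0, 0, 0, 0, 0, 0, 0, 0, 0, 0, 0, 0],
)

```text
time_s: 36.62
ee_pos: [426.3, 69.5, 122.9]
ee_rot: [-0.746, -3.051, 0.001]
ft_force: [-0.2, 0.6, -1.6]
gripper_width: 58.1
finger_force: 65.2
```

```bash
python3 - <<'E'
from h import *
avg(3);im,st=ring("red",137,47,14)
plan((629.3,156.7,125),90)
E
```

```text
avg [426.4  69.5 123.   -0.4  -0.   -1.3  58.1]
red [426.2  69.8 137. ] [48.1 53. ] [316.3 319.5]
tcp [426.5  69.5 123.1] t 36.775
from [426.6  69.6 123.2] yaw0 62.5 rows 9 wrist [-0.2  0.  -0.7] w 58.3
1, -0.62, 0.76, -0.01, -0, -0, -0.31,
1, -0.66, 0.73, -0.01, -0, -0, -0.31,
1, -0.7, 0.69, -0.01, -0, -0, -0.31,
1, -0.73, 0.65, -0.01, -0, -0, -0.31,
1, -0.77, 0.61, -0.01, -0, -0, -0.31,
1, -0.8, 0.57, -0.01, -0, -0, -0.31,
1, -0.83, 0.53, -0.01, -0, -0, -0.31,
1, -0.85, 0.48, -0.01, -0, -0, -0.31,
1, -0.88, 0.43, -0.01, -0, -0, -0.31,
```

carry_out(
  steps=[0, -0.62, 0.76, 0, 0, 0, -0.31, 0, -0.66, 0.73, 0, 0, 0, -0.31, 0, -0.7, 0.69, 0, 0, 0, -0.31, 0, -0.73, 0.65, 0, 0, 0, -0.31, 0, -0.77, 0.61, 0, 0, 0, -0.31],
)

```text
time_s: 37.45
ee_pos: [540.0, 118.7, 123.1]
ee_rot: [-0.325, -3.124, 0.0]
ft_force: [0.0, -0.5, -1.6]
gripper_width: 58.1
finger_force: 65.1
```

carry_out(
  steps=[0, -0.8, 0.57, 0, 0, 0, -0.31, 0, -0.83, 0.53, 0, 0, 0, -0.31, 0, -0.85, 0.48, 0, 0, 0, -0.31, 0, -0.88, 0.43, 0, 0, 0, -0.31, 0, 0, 0, 0, 0, 0, 0],
)

```text
time_s: 38.08
ee_pos: [630.1, 158.1, 122.7]
ee_rot: [0.013, -3.141, -0.0]
ft_force: [-0.5, -0.1, -2.7]
gripper_width: 58.4
finger_force: 65.1
```

```bash
python3 - <<'E'
from h import *
avg(6);im,K,P,st=snap("wrist");plates(im,K,P)
E
```

```text
avg [628.8 157.2 123.2  -0.    0.   -1.7  58.2]
plate 74 [626.1 282.1] [78.3 72.4] 70.3
```

carry_out(
  steps=[0, 0, -0.02, 0.6, 0, 0, 0, 0, 0, 0, 0.6, 0, 0, 0, 0, 0, 0, 0.4, 0, 0, 0, 0, 0, 0, 0.3, 0, 0, 0, 0, 0, 0, 0.2, 0, 0, 0],
)

```text
time_s: 39.05
ee_pos: [629.3, 157.0, 70.5]
ee_rot: [0.012, -3.141, 0.0]
ft_force: [0.6, 0.1, -1.5]
gripper_width: 58.3
finger_force: 65.2
```

carry_out(
  steps=[0, 0, 0, 0.25, 0, 0, 0, 0, 0, 0, 0.25, 0, 0, 0, 0, 0, 0, 0.25, 0, 0, 0, 0, 0, 0, 0.25, 0, 0, 0, 0, 0, 0, 0, 0, 0, 0],
)

```text
time_s: 39.67
ee_pos: [628.9, 156.4, 45.4]
ee_rot: [0.011, -3.141, 0.001]
ft_force: [-1.0, -5.1, -4.9]
gripper_width: 58.5
finger_force: 65.0
```

carry_out(
  steps=[0, 0, -0.03, 0.2, 0, 0, 0, 0, 0, 0, 0.16, 0, 0, 0, 0, 0, 0, 0.1, 0, 0, 0, 0, 0, 0, 0.03, 0, 0, 0, 0, 0, 0, 0, 0, 0, 0],
)

```text
time_s: 40.3
ee_pos: [629.3, 156.4, 35.3]
ee_rot: [-0.011, 3.141, 0.0]
ft_force: [-11.9, -5.3, 24.2]
gripper_width: 58.3
finger_force: 68.2
```

```bash
python3 - <<'E'
from h import *
avg(3)
E
```

```text
avg [629.3 156.4  35.2 -11.5  -5.   23.8  58.2]
```

carry_out(
  steps=[0, 0.04, 0, -0.02, 0, 0, 0, 0.85, 0, 0, 0, 0, 0, 0, 0.85, 0, 0, 0, 0, 0, 0, 0.85, 0, 0, 0, 0, 0, 0, 0.9, 0, 0, -0.4, 0, 0, 0],
)

```text
time_s: 41.08
ee_pos: [627.7, 156.3, 43.9]
ee_rot: [0.012, -3.14, 0.001]
ft_force: [-1.0, 0.6, 1.2]
gripper_width: 76.9
finger_force: 0.0
```

carry_out(
  steps=[0.9, 0, 0, -0.9, 0, 0, 0, 0.9, 0, 0, -1, 0, 0, 0, 0.9, 0, 0, -1, 0, 0, 0, 0.9, 0, 0, -0.4, 0, 0, 0, 0.9, 0, 0, 0, 0, 0, 0],
)

```text
time_s: 41.7
ee_pos: [628.6, 156.4, 127.3]
ee_rot: [-0.012, 3.141, 0.001]
ft_force: [0.2, -0.5, 0.3]
gripper_width: 76.9
finger_force: 0.0
```

```bash
python3 - <<'E'
from h import *
avg(3);im,st=ring("red",50,47,9); cv2.imwrite("pics/w14.png",im[:,:,::-1])
plan((435,187.5,125),90)
E
```

```text
avg [627.9 156.2 126.1   0.   -0.6   0.1  76.9]
red [629.  156.1  50. ] [48.8 51.2] [316.3 249.6]
tcp [627.8 156.2 125.8] t 41.85
from [627.8 156.1 125.8] yaw0 90.4 rows 8 wrist [-0.  -0.6  1. ] w 76.7
1, 0.96, 0.16, 0.01, -0, -0, 0.01,
1, 0.96, 0.16, 0.01, -0, -0, 0.01,
1, 0.96, 0.16, 0, -0, -0, 0.01,
1, 0.96, 0.16, 0, -0, -0, 0.01,
1, 0.96, 0.16, 0, -0, -0, 0.01,
1, 0.96, 0.16, 0, -0, -0, 0.01,
1, 0.96, 0.16, 0, -0, -0, 0.01,
1, 0.96, 0.16, 0, -0, -0, 0.01,
```

The large bearing is seated level. Now the black collar.

carry_out(
  steps=[0.75, 0.96, 0.16, 0, 0, 0, 0, 0.75, 0.96, 0.16, 0, 0, 0, 0, 0.75, 0.96, 0.16, 0, 0, 0, 0, 0.75, 0.96, 0.16, 0, 0, 0, 0, 0.75, 0.96, 0.16, 0, 0, 0, 0],
)

```text
time_s: 42.52
ee_pos: [507.1, 175.4, 126.1]
ee_rot: [0.012, -3.141, 0.001]
ft_force: [0.0, 0.7, 0.3]
gripper_width: 64.3
finger_force: 0.0
```

carry_out(
  steps=[0.75, 0.96, 0.16, 0, 0, 0, 0, 0.75, 0.96, 0.16, 0, 0, 0, 0, 0.75, 0.96, 0.16, 0, 0, 0, 0, 0.75, 0, 0, 0, 0, 0, 0, 0.75, 0, 0, 0, 0, 0, 0],
)

```text
time_s: 43.15
ee_pos: [436.5, 186.9, 126.7]
ee_rot: [-0.012, 3.141, -0.0]
ft_force: [0.3, 0.2, 0.6]
gripper_width: 63.9
finger_force: 0.0
```

```bash
python3 - <<'E'
from h import *
avg(3);im,st=ring("blk",12,47,9)
cv2.imwrite("pics/w15.png",im[120:360,180:480,::-1].repeat(2,0).repeat(2,1))
E
```

```text
avg [436.6 186.7 126.6  -0.    0.1   0.2  64.1]
blk [432.2 187.   12. ] [45.  45.4] [316.8 223.9]
tcp [436.6 186.7 126.6] t 43.3
```

View pics/w15.png

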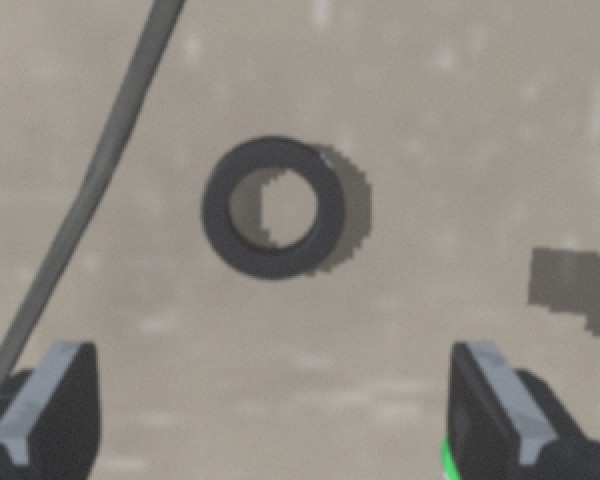

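The crop shows the black collar alone at (274,208), matching the measured (432,187). The cable stays about 60 mm to its left. I descend.

carry_out(
  steps=[0.75, 0.18, 0.01, 0.9, 0, 0, 0, 0.75, 0, 0, 0.9, 0, 0, 0, 0.75, 0, 0, 0.9, 0, 0, 0, 0.75, 0, 0, 0.9, 0, 0, 0, 0.75, 0, 0, 0.7, 0, 0, 0],
)

```text
time_s: 43.98
ee_pos: [431.7, 186.9, 18.3]
ee_rot: [0.011, -3.141, 0.001]
ft_force: [0.4, -0.0, 0.6]
gripper_width: 63.9
finger_force: 0.0
```

carry_out(
  steps=[0.75, 0, 0, 0.3, 0, 0, 0, 0.75, 0, 0, 0.2, 0, 0, 0, 0.75, 0, 0, 0.1, 0, 0, 0, 0.75, 0, 0, 0, 0, 0, 0, 0.75, 0, 0, 0, 0, 0, 0],
)

```text
time_s: 44.6
ee_pos: [431.8, 187.2, 4.7]
ee_rot: [-0.012, 3.141, 0.0]
ft_force: [0.5, 0.8, 0.2]
gripper_width: 64.2
finger_force: 0.0
```

```bash
python3 - <<'E'
from h import *
avg(3)
E
```

```text
avg [431.7 187.2   4.6  -0.5  -0.6  -0.2  64.1]
```

carry_out(
  steps=[0.75, -0.02, 0, 0.1, 0, 0, 0, 0, 0, 0, 0, 0, 0, 0, 0, 0, 0, 0, 0, 0, 0, 0, 0, 0, 0, 0, 0, 0, 0, 0, 0, 0, 0, 0, 0],
)

```text
time_s: 45.38
ee_pos: [432.1, 187.0, 2.3]
ee_rot: [0.012, -3.142, 0.0]
ft_force: [-4.0, -1.8, 15.7]
gripper_width: 44.1
finger_force: 58.7
```

carry_out(
  steps=[0, 0, 0, -0.2, 0, 0, 0, 0, 0, 0, -0.8, 0, 0, 0, 0, 0, 0, -1, 0, 0, 0, 0, 0, 0, -1, 0, 0, 0, 0, 0, 0, -1, 0, 0, 0],
)

```text
time_s: 46.0
ee_pos: [431.9, 187.0, 102.7]
ee_rot: [0.012, -3.141, 0.0]
ft_force: [0.6, 0.7, -1.5]
gripper_width: 44.2
finger_force: 61.3
```

carry_out(
  steps=[0, 0, 0, -0.8, 0, 0, 0, 0, 0, 0, 0, 0, 0, 0, 0, 0, 0, 0, 0, 0, 0, 0, 0, 0, 0, 0, 0, 0, 0, 0, 0, 0, 0, 0, 0],
)

```text
time_s: 46.62
ee_pos: [431.8, 186.9, 121.2]
ee_rot: [0.012, -3.141, 0.001]
ft_force: [-0.0, 0.7, -0.6]
gripper_width: 43.8
finger_force: 61.3
```

```bash
python3 - <<'E'
from h import *
avg(3)
im,K,P,st=snap("wrist"); cv2.imwrite("pics/w16.png",im[220:420,200:440,::-1].repeat(2,0).repeat(2,1))
print(proj(K,P,np.array(st["ee_pos"])+[0,0,9]))
plan((628.8,156.2,124),90)
E
```

```text
avg [431.9 187.  121.4  -0.3  -0.2  -1.1  43.9]
[316.2 314.3]
from [432.  187.1 121.6] yaw0 90.4 rows 9 wrist [-0.5 -0.3 -1.6] w 43.9
1, -0.87, -0.14, -0.01, -0, -0, 0,
1, -0.87, -0.14, -0.01, -0, -0, 0,
1, -0.87, -0.14, -0.01, -0, -0, 0,
1, -0.87, -0.14, -0.01, -0, -0, 0,
1, -0.87, -0.14, -0.01, -0, -0, 0,
1, -0.87, -0.14, -0.01, -0, -0, 0,
1, -0.87, -0.14, -0.01, -0, -0, 0,
1, -0.87, -0.14, -0.01, -0, -0, 0,
1, -0.87, -0.14, -0.01, -0, -0, 0,
```

carry_out(
  steps=[0, -0.87, -0.14, 0, 0, 0, 0, 0, -0.87, -0.14, 0, 0, 0, 0, 0, -0.87, -0.14, 0, 0, 0, 0, 0, -0.87, -0.14, 0, 0, 0, 0, 0, -0.87, -0.14, 0, 0, 0, 0],
)

```text
time_s: 47.45
ee_pos: [541.6, 170.3, 121.7]
ee_rot: [0.012, -3.141, 0.0]
ft_force: [-0.1, -0.3, -0.5]
gripper_width: 43.5
finger_force: 61.3
```

carry_out(
  steps=[0, -0.87, -0.14, 0, 0, 0, 0, 0, -0.87, -0.14, 0, 0, 0, 0, 0, -0.87, -0.14, 0, 0, 0, 0, 0, -0.87, -0.14, 0.2, 0, 0, 0, 0, 0, 0, 0.2, 0, 0, 0],
)

```text
time_s: 48.08
ee_pos: [629.1, 156.4, 111.2]
ee_rot: [-0.01, 3.141, -0.001]
ft_force: [-0.6, 0.3, -0.9]
gripper_width: 43.7
finger_force: 61.3
```

```bash
python3 - <<'E'
from h import *
avg(6)
E
```

```text
avg [627.4 157.1 111.4  -0.3   0.2  -0.9  44. ]
```

carry_out(
  steps=[0, -0.05, -0.03, 0.5, 0, 0, 0, 0, 0, 0, 0.5, 0, 0, 0, 0, 0, 0, 0.25, 0, 0, 0, 0, 0, 0, 0.2, 0, 0, 0, 0, 0, 0, 0.2, 0, 0, 0],
)

```text
time_s: 49.0
ee_pos: [629.4, 156.3, 70.3]
ee_rot: [-0.012, 3.142, -0.0]
ft_force: [-0.9, -0.1, -0.7]
gripper_width: 44.0
finger_force: 61.3
```

carry_out(
  steps=[0, 0, 0, 0.2, 0, 0, 0, 0, 0, 0, 0.2, 0, 0, 0, 0, 0, 0, 0.12, 0, 0, 0, 0, 0, 0, 0, 0, 0, 0, 0, 0, 0, 0, 0, 0, 0],
)

```text
time_s: 49.62
ee_pos: [629.0, 156.0, 57.3]
ee_rot: [0.011, -3.141, 0.001]
ft_force: [-2.2, -5.0, -3.6]
gripper_width: 44.0
finger_force: 61.5
```

```bash
python3 - <<'E'
from h import *
avg(3)
E
```

```text
avg [629.  156.   57.3  -2.4  -5.   -4.1  44. ]
```

carry_out(
  steps=[0, 0.02, -0.02, 0.1, 0, 0, 0, 0, 0, 0, 0.08, 0, 0, 0, 0, 0, 0, 0.03, 0, 0, 0, 0, 0, 0, 0, 0, 0, 0, 0, 0, 0, 0, 0, 0, 0],
)

```text
time_s: 50.4
ee_pos: [628.9, 156.0, 52.5]
ee_rot: [-0.012, 3.141, 0.0]
ft_force: [-2.3, -2.8, 2.9]
gripper_width: 44.1
finger_force: 62.5
```

Contact is at the expected height (52.5 against 52.3 mm). I release and retreat.

carry_out(
  steps=[0.6, 0, 0, 0, 0, 0, 0, 0.75, 0, 0, 0, 0, 0, 0, 0.75, 0, 0, 0, 0, 0, 0, 0.75, 0, 0, -0.3, 0, 0, 0, 0.75, 0, 0, -0.9, 0, 0, 0],
)

```text
time_s: 51.02
ee_pos: [628.2, 155.7, 82.1]
ee_rot: [0.012, -3.14, 0.001]
ft_force: [-0.5, -0.5, -0.0]
gripper_width: 63.8
finger_force: 0.0
```

carry_out(
  steps=[0.75, 0, 0, -1, 0, 0, 0, 0.75, 0, 0, -1, 0, 0, 0, 0.75, 0, 0, -1, 0, 0, 0, 0.75, 0.9, 0, 0, 0, 0, 0, 0.75, 0.9, 0, 0, 0, 0, 0],
)

```text
time_s: 51.65
ee_pos: [583.5, 155.5, 158.1]
ee_rot: [-0.011, 3.141, 0.001]
ft_force: [-0.1, 0.6, -0.7]
gripper_width: 63.7
finger_force: 0.0
```

carry_out(
  steps=[0.75, 0.9, -1, 0, 0, 0, 0, 0.75, 0.9, -1, 0, 0, 0, 0, 0.75, 0.9, -1, 0, 0, 0, 0, 0.75, 0.9, -1, 0, 0, 0, 0, 0.75, 0, 0, 0, 0, 0, 0],
)

```text
time_s: 52.28
ee_pos: [493.5, 53.0, 158.0]
ee_rot: [-0.008, 3.141, -0.0]
ft_force: [0.3, -0.0, 1.2]
gripper_width: 63.8
finger_force: 0.0
```

```bash
python3 - <<'E'
from h import *
bot.get_image("scene");im,K,P,st=snap("scene"); cv2.imwrite("pics/s17.png",cv2.resize(im[140:320,200:480,::-1],None,fx=2.8,fy=2.8,interpolation=cv2.INTER_CUBIC)); print(st["time_s"],st["ee_pos"])
E
```

```text
52.325 [494.5  54.3 158.1]
```

View pics/s17.png

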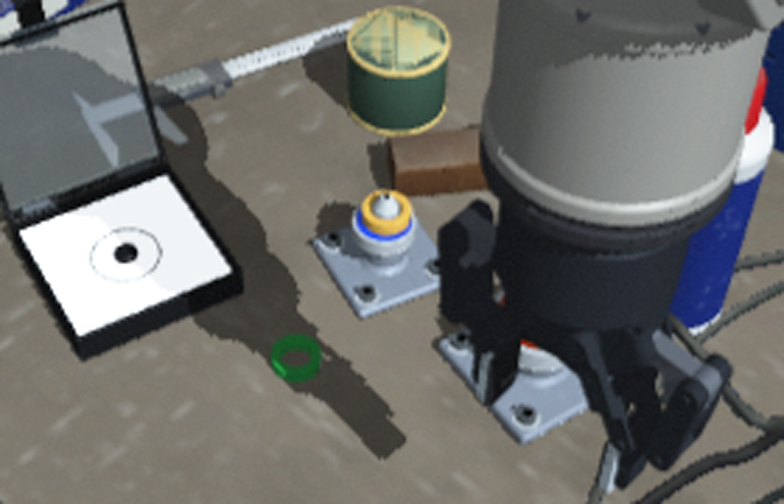

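The view shows the light stack seated, the lid open, the can standing and the heavy stack hidden by the arm. I'll check the heavy stack numerically in the top view.

```bash
python3 - <<'E'
from h import *
im,K,P,st=snap("top"); b=(335,190,395,250); u=proj(K,P,(628.8,156.3,62)); print(u)
for n,m,z in(("blk",hsv(im,(0,0,0),(180,255,85)),62),("red",hsv(im,(0,90,60),(12,255,255)),50)):
    try:
        c=blob(m,b);e=cv2.fitEllipse(c);p=plane(K,P,e[0],z);q=K[0,0]/np.linalg.norm(p-P[:3,3]);print(n,e[0],np.array(e[1])/q,p)
    except Exception as x: print(n,x)
x,y=u.astype(int); print(im[y-24:y+25:4,x].tolist())
E
```

```text
[365.5 219.3]
blk (364.3913879394531, 218.97625732421875) [39.1 42. ] [629.5 158.5  62. ]
red (365.0517578125, 230.0011444091797) [ 4.4 18.3] [608.1 156.8  50. ]
[[155, 147, 142], [150, 148, 149], [174, 187, 214], [141, 126, 132], [81, 84, 92], [167, 176, 194], [197, 209, 225], [166, 177, 193], [84, 85, 93], [151, 92, 86], [192, 205, 224], [176, 191, 218], [135, 144, 163]]
```

The collar is concentric with the axle and at the right height, with nothing touching. I hand the job in.

```bash
python3 -c "
from workcell import bot
print(bot.finish_job())"
```

```text
the job is handed in; nothing more can be done
None
```

I handed the job in at about 52 s: both axles have their bearing and matching collar seated, the lid is open by itself and the can is standing. The hand-in gave no pass/fail result.

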